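Reassemble the two gas burners after washing-up

ROBOT

A 6-joint arm with a two-finger parallel gripper is mounted at the origin on the work surface. World frame = base frame: x ahead of the robot, y to its left, z up, the work surface at z = 0. Lengths are in m, angles in degrees, forces in N, time in s.
With the tool pointing down it reaches from about 0.375 to 0.9 m from the base axis. Payload 3.1 kg.
Tool frame: the origin (TCP) lies on the centre line of the jaws, within the pads' length; the fingertips stand 17 mm ahead of it and the grasp point (between the pads) lies 2 mm behind it; z points along the fingers, y is the line along which they close (so a half turn about z gives the same grasp; the last joint's range is limited). The gripper opens to 87 mm and grips with 3 to 60 N. Pads are 19 mm wide; open, the fingers measure 117 mm over their backs; the gripper's body (75 mm by 190 mm) begins 51 mm behind the grasp point.
Start: joints at [64.945, 30.224, 82.088, -0, 67.689, -10.227], TCP at [0.16, 0.604, 0.216] pointing down, gripper open.
Joint ranges: [-176.69, 176.69], [-43.24, 126.21], [12.49, 139.97], [-82, 262], [0, 151.66], [-163.58, 163.58]. Speed limits (degrees/s): [159.86, 159.86, 180, 180, 180, 180].

INTERFACE

Orientations are given as a 3x3 rotation matrix whose columns are the frame's x, y, z axes.
In Python, from rig import bot, imaging, finder gives the robot as it stands. The module is installed in compiled form; this text tells all that it offers.
- The arm moves only by the tool play_rows, never from a script. Its argument "motion" is a list that holds one entry, the list of rows, each a list of 6 numbers: the shift along the tool's x, y, z in normalised numbers (1 is 0.5 m), then the turn, a rotation vector about the tool's x, y, z in normalised numbers (1 is pi rad). In form: [[[dx, dy, dz, wx, wy, wz], ...]]. A call has 1 to 8 rows; each row is the pose to reach, as a shift and turn from the pose commanded when the call began, along the tool's axes at that moment; what a row does not reach only later rows make up. A row lasts 1/12 s, in which the tool goes at most 41.7 mm and 7.16 degrees, less where a joint would pass 70% of its speed; a pose out of reach is approached as far as the arm can. Shift and turn numbers lie between -1 and 1, and a call with a number outside is refused. A call with a gripper value outside its range is refused whole. "fingers" is the finger opening in m, from 0 to 0.087, set as the call begins (left out, the last holds). The fingers move at their own pace and stop on an object; the grip force is fixed at half the most. Time passes only in rows, so rows that repeat a pose let the fingers close. It gives the time, the measured TCP pose, the force, the opening and the grip force at its end, in the units of the state.
- bot.read_state(): the state, without advancing time (a new reading comes with each control period).
- imaging.capture(name): name is "side" or "top"; returns a dict with "frame" (384x512x3 uint8, red, green, blue), "camera_matrix" (3x3 intrinsics, pixels), "R" (3x3) and "t" (3): a world point X has camera coordinates R X + t. Camera axes: x right, y down, z forward; pixel columns grow to the right and rows downward; lengths in m; the calibration is good to about 2 mm. A picture is of the moment at which its call begins. There is no depth.
- bot.hand_in(): hands the job in; it is judged then, once.
Trained networks look in the newest picture that a camera, given by its name, has taken for a name from the list of things; names that differ only in an ending like _2 or _b are one class to them, and where a whole thing is asked for, a point or a joint stands for the part that bears it (a point fixed in the world has none). Each returns a list of dicts, best first, with "confidence" (0 to 1); they miss things now and then, are a little off and sometimes report something else, mostly with a low value. They report only what shows in the picture. A call takes as long as a camera call.
- finder.recognise(camera, name): "at" ([x, y, z] in m, in world coordinates, good to about 4 mm: the middle of the surface that is visible of it).
- finder.outline_of(camera, name): "pixels" (384x512 bool, what is visible of it).
The state is a dict: "time_s": time; "joint_positions": joint angles; "qvel": joint speeds; "tau": joint torques, N m; "position": TCP position; "tcp_rot": TCP orientation; "force": force on the tool from outside, world axes, zero at the start; "moment": the same for the moment, N m; "opening": opening from 0.0 (shut) to 1.0 (fully open); "grasp_force": force on a finger pad.
Only numpy, scipy, OpenCV 4.12 (cv2) and the standard library are available. Lean on these libraries where they do the work, as an engineer would, in place of code of your own. Each camera call takes 0.05 s, during which the arm holds its last target. There are 200 camera calls.

TASK

The burner parts of the gas hob have been washed: put them back on. First seat the two slotted crowns, each fully home and level in the burner cup it fits (large in large, small in small), so that both can be seen to sit right, and only when both are in, lay each black cap fully home on the crown of its size. Leave the white dip cup and the jar lid that lie among the parts where they are.

Things in the scene. Friction and masses are not known exactly. Their poses are not given: they have to be found in the camera images.
- burner_large: Large burner cup, fixed on the hob: grey ring 70 mm across, 12 mm high, round well 52 mm across. Origin: centre of its underside, on the hob's top (6 mm above the counter); z up; rim at z = 12 mm, well floor at 2 mm. The hob is a flat steel plate 460 by 270 mm, the two cups 190 mm apart, either may be the near one; two tap knobs 18 mm high stand at its near edge.
- burner_small: Small burner cup, fixed on the same hob: grey ring 52 mm across, 12 mm high, with a round well 36 mm across. Origin: centre of its underside, on the hob's top; z up; rim at z = 12 mm, well floor at 2 mm.
- crown_large: Large aluminium crown with flame slots, loose, right way up, 0.16 kg. Origin: centre of its underside; z up; turn does not matter. Skirt (z 0-9 mm) 48 mm across, foot bevelled, fits the large well; flange (z 9-24) 62 mm across, to grip by, rests on the cup's rim: seated, its origin is 3 mm above the cup's origin. Recess in its top 34 mm across, 10 mm deep.
- crown_small: Small aluminium crown, loose, 0.08 kg, made like the large one. Origin: centre of its underside; z up. Skirt (z 0-9 mm) 32 mm across, fits the small well; flange (z 9-24) 44 mm across; recess in its top 24 mm across, 10 mm deep. Seated, its origin is 3 mm above the small cup's origin.
- cap_large: Large black enamelled cap, loose, right way up, 0.13 kg. Origin: centre of its underside (spigot's foot); z up. Spigot (z 0-8 mm) 30 mm across, foot bevelled, goes into the large crown's recess; disc (z 8-19.5) 56 mm across, edge upright from z 8 to 17, to grip by, rests on the crown's top: seated, its origin is 16 mm above the crown's origin.
- cap_small: Small black enamelled cap, loose, 0.06 kg, made like the large one. Origin: centre of its underside; z up. Spigot (z 0-8 mm) 20 mm across, goes into the small crown's recess; disc (z 8-19.5) 40 mm across, edge upright from z 8 to 17. Seated, its origin is 16 mm above the small crown's origin.
- dip_cup: White ceramic dip cup, open, 62 mm across the rim, 42 mm high, standing loose among the parts; to be left alone. Origin: centre of its underside; z up.
- jar_lid: Brass-coloured jar lid with a pale top, plain disc 60 mm across, 14 mm high, lying loose among the parts; to be left alone. Origin: centre of its underside; z up.

How it is judged:
By the outcome, as a careful person would: the job done as asked, in the order asked, and still so for the second after the job is handed in, with the robot touching nothing.
It also fails if it takes over 118 s, if anything falls off the work surface, if the arm or the gripper's body presses on something with over 40 N, if the wrist force passes 120 N, or if a joint passes its speed limit or range.

## Working session

There is one attempt and no reset: what is moved stays moved. The work goes in short steps, Python scripts to look and compute and a tool call to move; the robot and the scene stay as the last step left them, time stands still between calls to the robot, and variables do not carry over. Pictures are saved under pics/ and viewed, at most 14 in all, crops included, and the job is handed in when it is done.

Besides the shell and the picture viewer there is one more tool, called after "Request:" as name([rows], argument=value, ...), one row to a line, values as JSON. play_rows: Moves the arm, as the interface text tells. Its arguments: {"type":"object","properties":{"motion":{"type":"array"},"fingers":{"type":"number"}},"required":["motion"]}

```bash
mkdir -p pics
cat > h.py <<'E'
import numpy as np, cv2
from rig import bot, imaging, finder
def snap(c, fn=None):
    d=imaging.capture(c)
    if fn: cv2.imwrite('pics/'+fn, cv2.cvtColor(d['frame'],cv2.COLOR_RGB2BGR))
    return d
def ray(d,px,z):
    K,R,t=[np.array(d[k]) for k in('camera_matrix','R','t')]
    C=-R.T@t; v=R.T@np.linalg.inv(K)@np.array([px[0],px[1],1.0])
    return C+v*(z-C[2])/v[2]
def proj(d,X):
    K,R,t=[np.array(d[k]) for k in('camera_matrix','R','t')]
    p=K@(R@np.array(X)+t); return p[:2]/p[2]
E
python3 - <<'E'
from h import *
np.set_printoptions(precision=4,suppress=True)
for c in('top','side'):
    d=snap(c,c+'0.png'); print(c,np.array(d['camera_matrix']).tolist(),'C',-np.array(d['R']).T@np.array(d['t']))
    for n in 'burner_large burner_small crown_large crown_small cap_large cap_small dip_cup jar_lid'.split():
        print(n,[(np.round(r['at'],4).tolist(),round(r['confidence'],2)) for r in finder.recognise(c,n)][:3])
s=bot.read_state();print(s['time_s'],s['position'],s['tcp_rot'],s['force'])
E
```

```text
top [[350.21228547547264, 0.0, 259.8759697572143], [0.0, 350.21228547547264, 189.2223863994079], [0.0, 0.0, 1.0]] C [ 0.4989 -0.0505  1.0133]
burner_large [([0.6742, 0.1575, 0.0083], 0.56)]
burner_small [([0.4833, 0.1619, 0.0125], 0.51)]
crown_large [([0.4369, -0.0899, 0.0228], 0.57)]
crown_small [([0.4848, 0.1634, 0.0144], 0.67), ([0.4536, -0.232, 0.0216], 0.5)]
cap_large [([0.5893, -0.3691, 0.0183], 0.7), ([0.5872, -0.2531, 0.0177], 0.7)]
cap_small [([0.4521, -0.3789, 0.0181], 0.62)]
dip_cup [([0.5891, -0.1051, 0.0066], 0.89)]
jar_lid [([0.5859, -0.2499, 0.021], 0.68)]
side [[394.2453867758778, 0.0, 257.0035855489698], [0.0, 394.2453867758778, 190.62047820561799], [0.0, 0.0, 1.0]] C [ 0.4471 -0.8456  0.731 ]
burner_large [([0.6711, 0.1531, 0.0106], 0.59)]
burner_small [([0.4879, 0.1576, 0.0149], 0.69)]
crown_large [([0.4455, -0.0961, 0.0259], 0.58)]
crown_small [([0.4501, -0.2305, 0.0235], 0.71)]
cap_large [([0.5944, -0.3754, 0.0194], 0.73), ([0.587, -0.2628, 0.0138], 0.3)]
cap_small [([0.4582, -0.3865, 0.0183], 0.62)]
dip_cup [([0.5846, -0.096, 0.0267], 0.64)]
jar_lid [([0.5863, -0.2583, 0.0159], 0.88)]
0.9 [0.1599 0.6042 0.216 ] [[-0.9667  0.2559 -0.    ]
 [ 0.2559  0.9667  0.    ]
 [ 0.      0.     -1.    ]] [-0.0319 -0.7146  1.0792]
```

View pics/top0.png

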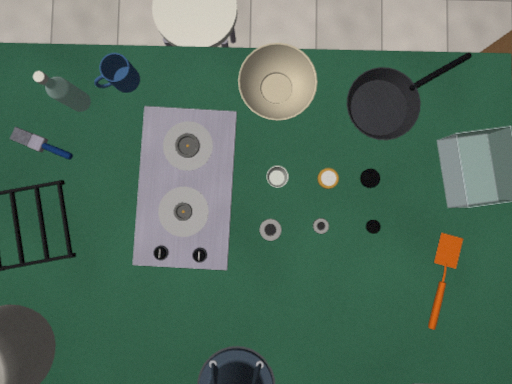

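View pics/side0.png

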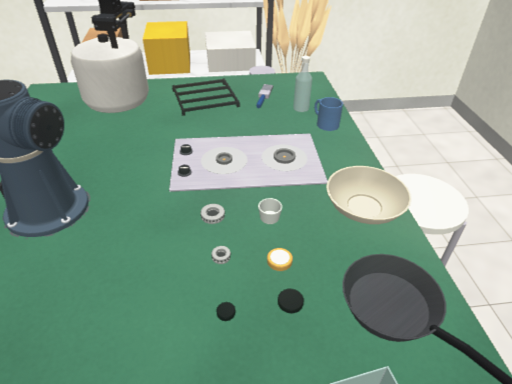

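The top view shows the hob with the large cup at (188,146) and the small cup at (183,212). The crowns are at (270,230) and (321,226), the caps at (370,178) and (373,227), the dip cup at (277,177) and the lid at (328,178). Next I'll zoom in.

Run:
```python
from h import *
T=cv2.imread('pics/top0.png');S=cv2.imread('pics/side0.png')
def crop(I,u,v,r=20): return cv2.resize(I[v-r:v+r,u-r:u+r],(195,195),interpolation=cv2.INTER_CUBIC)
a=np.hstack([crop(T,*p) for p in[(188,146),(183,212),(270,230),(321,226)]])
b=np.hstack([crop(T,*p) for p in[(370,178),(373,227),(290,300),(226,311)]][:2]+[crop(S,290,300),crop(S,226,311)])
c=np.hstack([crop(S,*p) for p in[(285,156),(224,158),(213,213),(221,254)]])
cv2.imwrite('pics/c0.png',np.vstack([a,b,c]))
```

```text
(no output)
```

View pics/c0.png

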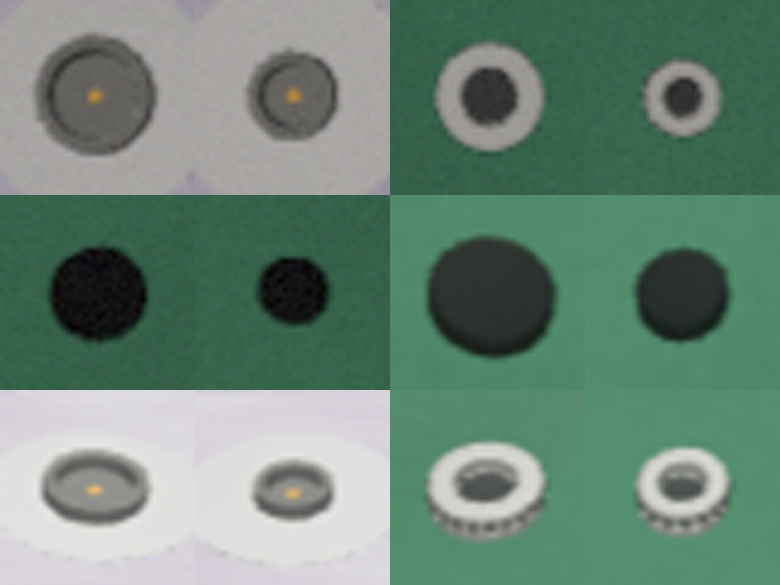

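```bash
cat > m.py <<'E'
from h import *
from scipy.optimize import least_squares
# part: list of (diam, z) circles, relative to its support
P={'burner_large':[(.070,0),(.070,.012)],'burner_small':[(.052,0),(.052,.012)],
'crown_large':[(.048,0),(.062,.009),(.062,.024)],'crown_small':[(.032,0),(.044,.009),(.044,.024)],
'cap_large':[(.030,0),(.056,.008),(.056,.017),(.050,.0195)],'cap_small':[(.020,0),(.040,.008),(.040,.017),(.035,.0195)]}
a=np.linspace(0,2*np.pi,72,endpoint=False)
def hull(d,n,x,y,z0):
    pts=[proj(d,[x+D/2*np.cos(t),y+D/2*np.sin(t),z0+z]) for D,z in P[n] for t in a]
    return cv2.convexHull(np.array(pts,np.float32))
def cen(h):
    m=cv2.moments(h); return np.array([m['m10'],m['m01']])/m['m00'],m['m00']
def locate(d,n,x,y,z0,thr=0.5):
    f=cv2.GaussianBlur(d['frame'],(0,0),0.6).astype(float)
    h=hull(d,n,x,y,z0); c0,_=cen(h)
    H,W=f.shape[:2]; v,u=np.mgrid[:H,:W]
    hm=np.zeros((H,W),np.uint8); cv2.fillConvexPoly(hm,np.round(h).astype(np.int32),1)
    near=cv2.dilate(hm,np.ones((9,9)))>0; ring=(cv2.dilate(hm,np.ones((15,15)))>0)&~near
    bg=np.median(f[ring],0); diff=np.linalg.norm(f-bg,axis=2)
    lev=np.median(diff[cv2.erode(hm,np.ones((3,3)))>0])
    m=((diff>thr*lev)&near).astype(np.uint8)
    k,lab,st,ce=cv2.connectedComponentsWithStats(m); i=1+np.argmax(st[1:,4])
    cs,_=cv2.findContours((lab==i).astype(np.uint8),cv2.RETR_EXTERNAL,cv2.CHAIN_APPROX_NONE)
    fm=np.zeros((H,W),np.uint8);cv2.drawContours(fm,cs,-1,1,-1)
    c=np.array([u[fm>0].mean(),v[fm>0].mean()])
    r=least_squares(lambda p:cen(hull(d,n,p[0],p[1],z0))[0]-c,[x,y])
    return r.x,fm.sum()/cen(h)[1]
E
python3 - <<'E'
from m import *
G={'burner_large':(.674,.157,.006),'burner_small':(.484,.162,.006),'crown_large':(.441,-.092,0),'crown_small':(.452,-.231,0),'cap_large':(.590,-.372,0),'cap_small':(.455,-.383,0)}
for c in('top','side'):
    d=snap(c)
    for n,g in G.items():
        x=np.array(g[:2])
        for k in range(3): x,ar=locate(d,n,*x,g[2])
        print(c,n,x.round(4),round(ar,2))
        if 'burner' in n:
            f=d['frame'].astype(float);p=proj(d,[*x,.008]).round().astype(int)
            w=f[p[1]-6:p[1]+7,p[0]-6:p[0]+7]; w=np.clip(w[...,0]-w[...,2]-30,0,None)
            v,u=np.mgrid[-6:7,-6:7]
            q=p+[(w*u).sum()/w.sum(),(w*v).sum()/w.sum()]
            print('  spot',q,ray(d,q,.009)[:2].round(4))
E
```

```text
top burner_large [0.6754 0.1545] 0.99
  spot [187.05277778 145.32777778] [0.6755 0.1558]
top burner_small [0.4856 0.1616] 0.99
  spot [182.83547558 211.18766067] [0.4856 0.1623]
top crown_large [ 0.4391 -0.0872] 0.98
top crown_small [ 0.4517 -0.2307] 0.95
top cap_large [ 0.5907 -0.3714] 0.96
top cap_small [ 0.4526 -0.3806] 0.96
side burner_large [0.6754 0.1513] 0.95
  spot [284.0037594  156.13909774] [0.6758 0.1522]
side burner_small [0.4858 0.1578] 0.9
  spot [223.71146245 158.75098814] [0.4859 0.1595]
side crown_large [ 0.4397 -0.083 ] 0.79
side crown_small [ 0.4526 -0.2286] 0.83
side cap_large [ 0.591  -0.3736] 0.98
side cap_small [ 0.4531 -0.3822] 0.97
```

```bash
cat > go.py <<'E'
import sys,numpy as np
from rig import bot
s=bot.read_state();R=np.array(s['tcp_rot']);p=np.array(s['position'])
print('t',round(s['time_s'],2),p.round(4),'yaw',np.degrees(np.arctan2(R[1,0],R[0,0])).round(2),'F',np.round(s['force'],1),'op',round(s['opening']*87,1),'j',np.round(s['joint_positions'],0))
v=list(map(float,sys.argv[1:]))
for i in range(0,len(v),4):
    x,y,z,w=v[i:i+4]
    a=(w-np.degrees(np.arctan2(R[1,0],R[0,0]))+180)%360-180
    print((R.T@(np.array([x,y,z])-p)).round(4), 'wz',round(-a,2))
E
python3 go.py .46 .28 .2 180
```

```text
t 1.0 [0.1599 0.6042 0.216 ] yaw 165.17 F [0.1 0.1 0.2] op 86.9 j [ 65.  30.  82.   0.  68. -10.]
[-0.3731 -0.2366  0.016 ] wz -14.83
```

Run:
```python
from m import *
d=snap('side'); f=d['frame']
# crown: bright top flange ring only -> refit with low threshold
for n,g in {'crown_large':(.4394,-.086),'crown_small':(.452,-.2305)}.items():
    for thr in(.25,.35):
        x=np.array(g)
        for k in range(3): x,ar=locate(d,n,*x,0,thr)
        print(n,thr,x.round(4),round(ar,2))
```

```text
crown_large 0.25 [ 0.4395 -0.0881] 1.02
crown_large 0.35 [ 0.4401 -0.0865] 0.93
crown_small 0.25 [ 0.4526 -0.2309] 1.04
crown_small 0.35 [ 0.4523 -0.2307] 0.98
```

Careful with the scale: shifts go in shares of 0.5 m and turns go in shares of pi rad. That gives: -0.373 m is -0.746, -0.2366 m is -0.4732, -14.83 degrees is -0.0824.

Request:
play_rows([
  [[-0.374,-0.236,0.016,0,0,-0.0411],[-0.746,-0.4732,0.032,0,0,-0.0824],[-0.746,-0.4732,0.032,0,0,-0.0824],[-0.746,-0.4732,0.032,0,0,-0.0824],[-0.746,-0.4732,0.032,0,0,-0.0824],[-0.746,-0.4732,0.032,0,0,-0.0824],[-0.746,-0.4732,0.032,0,0,-0.0824],[-0.746,-0.4732,0.032,0,0,-0.0824]],
], fingers=0.087)

```text
time_s: 1.72
position: [0.385, 0.3608, 0.2042]
tcp_rot: [[-1.0, -0.0, 0.001], [-0.0, 1.0, 0.0], [-0.001, 0.0, -1.0]]
force: [1.2, -0.1, 1.2]
opening: 1.0
grasp_force: 0.0
```

```bash
python3 go.py .4393 -.0875 .1 180
```

```text
t 1.72 [0.385  0.3608 0.2042] yaw -179.98 F [ 1.2 -0.1  1.2] op 87.0 j [ 31.  24.  97.   0.  60. -59.]
[-0.0541 -0.4484  0.1041] wz 0.02
```

In the tool's units: -0.448 m is -0.896, -0.054 m is -0.108.

Request:
play_rows([
  [[-0.108,-0.896,0.1,0,0,0],[-0.108,-0.896,0.1,0,0,0],[-0.108,-0.896,0.1,0,0,0],[-0.108,-0.896,0.1,0,0,0],[-0.108,-0.896,0.1,0,0,0],[-0.108,-0.896,0.1,0,0,0],[-0.108,-0.896,0.1,0,0,0],[-0.108,-0.896,0.1,0,0,0]],
])

```text
time_s: 2.38
position: [0.4237, 0.0314, 0.1675]
tcp_rot: [[-1.0, -0.0, 0.001], [-0.0, 1.0, -0.0], [-0.001, -0.0, -1.0]]
force: [0.5, -0.5, -0.3]
opening: 1.0
grasp_force: 0.0
```

```bash
python3 go.py .4393 -.0875 .08 180 .4393 -.0875 .0275 180
```

```text
t 2.38 [0.4237 0.0314 0.1675] yaw -179.99 F [ 0.5 -0.5 -0.3] op 87.0 j [ -11.   20.  113.    0.   48. -101.]
[-0.0155 -0.1189  0.0875] wz 0.01
[-0.0154 -0.1189  0.14  ] wz 0.01
```

In the tool's units: -0.1189 m is -0.2378, 0.08 m is 0.16.

Request:
play_rows([
  [[-0.0308,-0.2378,0.12,0,0,0],[-0.0308,-0.2378,0.12,0,0,0],[-0.0308,-0.2378,0.16,0,0,0],[-0.0308,-0.2378,0.18,0,0,0],[-0.0308,-0.2378,0.2,0,0,0],[-0.0308,-0.2378,0.2,0,0,0],[-0.0308,-0.2378,0.2,0,0,0]],
])

```text
time_s: 2.97
position: [0.4386, -0.0855, 0.067]
tcp_rot: [[-1.0, 0.001, -0.001], [0.001, 1.0, 0.001], [0.001, 0.001, -1.0]]
force: [-0.1, 0.1, 0.0]
opening: 0.995
grasp_force: 0.0
```

```bash
python3 go.py .4393 -.0875 .0275 180;python3 - <<'E'
from h import *
d=snap('side','s1.png')
E
```

```text
t 2.97 [ 0.4386 -0.0855  0.067 ] yaw 179.96 F [-0.1  0.1  0. ] op 86.5 j [ -25.   33.  115.    0.   33. -115.]
[-0.0008 -0.002   0.0395] wz -0.04
```

View pics/s1.png

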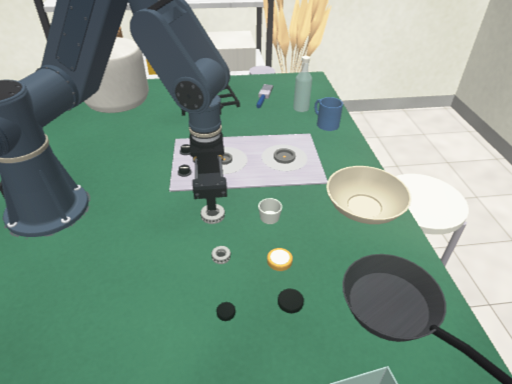

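The gripper is above the large crown, seen at (212,213). I'll descend and close along y.

In the tool's units: 0.0395 m is 0.079, -0.001 m is -0.002.

Request:
play_rows([
  [[-0.001,-0.002,0.03,0,0,0],[-0.001,-0.002,0.06,0,0,0],[-0.001,-0.002,0.079,0,0,0],[-0.001,-0.002,0.079,0,0,0],[-0.001,-0.002,0.079,0,0,0]],
])

```text
time_s: 3.43
position: [0.4395, -0.086, 0.0282]
tcp_rot: [[-1.0, -0.001, 0.0], [-0.001, 1.0, -0.0], [-0.0, -0.0, -1.0]]
force: [-0.5, 0.4, 0.7]
opening: 1.0
grasp_force: 0.0
```

Request:
play_rows([
  [[0,0,0,0,0,0],[0,0,0,0,0,0],[0,0,0,0,0,0],[0,0,0,0,0,0],[0,0,0,0,0,0],[0,0,0,0,0,0]],
], fingers=0.055)

```text
time_s: 3.93
position: [0.4395, -0.0866, 0.028]
tcp_rot: [[-1.0, 0.0, 0.0], [0.0, 1.0, -0.0], [-0.0, -0.0, -1.0]]
force: [-0.4, -0.3, 0.3]
opening: 0.67
grasp_force: 0.0
```

```bash
python3 go.py .4393 -.0875 .0275 90
```

```text
t 3.93 [ 0.4395 -0.0866  0.028 ] yaw 180.0 F [-0.4 -0.3  0.3] op 58.3 j [ -25.   37.  116.   -0.   27. -115.]
[ 0.0002 -0.0009  0.0005] wz 90.0
```

```bash
python3 go.py .4393 -.0875 .0275 90
python3 - <<'E'
from h import *
d=snap('side');f=cv2.cvtColor(d['frame'],cv2.COLOR_RGB2BGR)
d=snap('top');g=cv2.cvtColor(d['frame'],cv2.COLOR_RGB2BGR)
cv2.imwrite('pics/s2.png',np.hstack([cv2.resize(f[170:240,180:250],(400,400),interpolation=2),cv2.resize(g[195:265,235:305],(400,400),interpolation=2)]))
E
```

```text
t 3.93 [ 0.4395 -0.0866  0.028 ] yaw 180.0 F [-0.4 -0.3  0.3] op 58.3 j [ -25.   37.  116.   -0.   27. -115.]
[ 0.0002 -0.0009  0.0005] wz 90.0
```

View pics/s2.png

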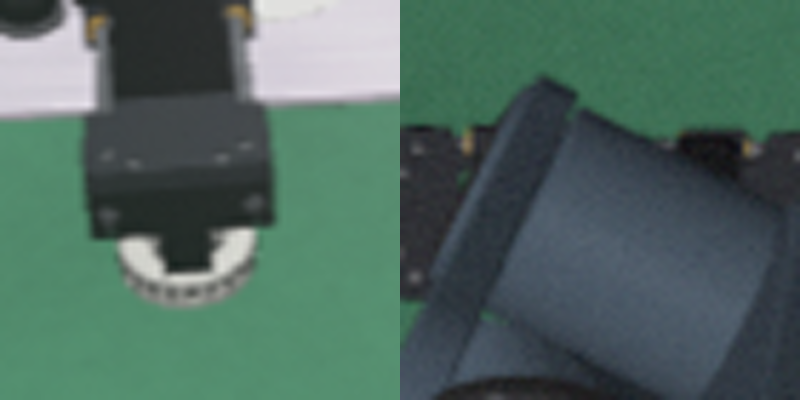

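The finger tip at (213,217) seems to lie over the crown's top, with the flange still visible below it. I'll check this numerically.

Run:
```python
from m import *
d=snap('side')
for y in(-.1166,-.1216):
  for z in(0,.011,.024,.03): print(y,z,proj(d,[.4395,y,z]).round(1))
f=cv2.GaussianBlur(d['frame'],(0,0),.6).astype(float)
for r in range(208,228): print(r,f[r,205:223:3].sum(1 if 0 else 2).astype(int))
x=np.array([.4395,-.0875])
h=hull(d,'crown_large',*x,0)[:,0]; print(h.min(0),h.max(0))
```

```text
-0.1166 0 [213.2 224.8]
-0.1166 0.011 [212.9 221.8]
-0.1166 0.024 [212.6 218.1]
-0.1166 0.03 [212.5 216.4]
-0.1216 0 [213.3 226.1]
-0.1216 0.011 [213.  223.1]
-0.1216 0.024 [212.7 219.5]
-0.1216 0.03 [212.6 217.8]Traceback (most recent call last):
  File "<stdin>", line 6, in <module>
    return umr_sum(a, axis, dtype, out, keepdims, initial, where)
numpy.exceptions.AxisError: axis 2 is out of bounds for array of dimension 2
```

Run:
```python
from m import *
d=snap('side')
for y in(-.124,-.1316,-.1816):
  for z in(.011,.025,.081): print(y,z,proj(d,[.4395,y,z]).round(1))
f=cv2.GaussianBlur(d['frame'],(0,0),.6).astype(float).sum(2)
for r in range(206,228): print(r,f[r,203:225:3].astype(int))
h=hull(d,'crown_large',.4395,-.0875,0)[:,0]; print(h.min(0),h.max(0))
```

```text
-0.124 0.011 [213.1 223.8]
-0.124 0.025 [212.7 219.9]
-0.124 0.081 [211.4 203.5]
-0.1316 0.011 [213.2 225.9]
-0.1316 0.025 [212.9 222. ]
-0.1316 0.081 [211.5 205.6]
-0.1816 0.011 [214.2 240.4]
-0.1816 0.025 [213.9 236.5]
-0.1816 0.081 [212.5 220. ]
206 [120 121 122 122 125 125 131 223]
207 [120 119 120 124 123 123 125 174]
208 [119 117 120 124 123 125 129 153]
209 [119 120 120 121 124 163 225 239]
210 [160 148 121 121 131 285 460 416]
211 [332 268 125 119 130 375 598 463]
212 [552 415 126 120 125 381 630 438]
213 [618 486 124 119 124 463 634 397]
214 [618 530 133 118 129 566 629 368]
215 [599 587 163 119 137 600 587 312]
216 [541 617 215 172 205 608 470 293]
217 [447 611 336 358 408 584 371 314]
218 [370 545 526 549 557 485 366 335]
219 [352 400 502 531 492 398 371 333]
220 [340 324 384 409 401 403 355 331]
221 [335 356 345 362 393 413 342 331]
222 [331 368 377 407 410 379 332 333]
223 [330 344 375 394 377 344 333 333]
224 [332 332 347 352 343 334 336 335]
225 [333 330 335 334 332 333 336 337]
226 [331 330 334 333 331 333 330 333]
227 [332 334 335 334 330 334 330 333]
[200.14392 202.41106] [224.24643 223.42169]
```

Request:
play_rows([
  [[0,0,0,0,0,0],[0,0,0,0,0,0],[0,0,0,0,0,0]],
])

```text
time_s: 4.38
position: [0.4394, -0.0865, 0.0278]
tcp_rot: [[-1.0, -0.0, -0.0], [-0.0, 1.0, 0.0], [0.0, 0.0, -1.0]]
force: [-0.4, -0.6, -0.3]
opening: 0.633
grasp_force: 0.0
```

Run:
```python
from m import *
from rig import bot
d=snap('side'); s=bot.read_state()
f=cv2.GaussianBlur(d['frame'],(0,0),.6).astype(float).sum(2)
for r in range(209,222): print(r,f[r,203:225:3].astype(int))
x=np.array([.4395,-.0875])
print(s['time_s'],s['opening'],s['grasp_force'],s['position'],s['joint_positions'],s['force'])
g=cv2.cvtColor(d['frame'],cv2.COLOR_RGB2BGR)
cv2.imwrite('pics/s3.png',cv2.resize(g[80:240,130:290],(600,600),interpolation=2))
```

```text
209 [118 118 120 122 124 163 225 239]
210 [160 148 121 121 129 287 459 416]
211 [332 267 124 120 129 375 597 461]
212 [551 414 125 121 124 378 631 438]
213 [618 485 124 121 124 461 634 398]
214 [618 528 132 119 130 565 629 367]
215 [599 587 163 119 139 602 587 311]
216 [541 617 222 174 221 607 468 294]
217 [447 611 353 364 439 584 370 316]
218 [370 545 532 549 567 484 365 334]
219 [352 399 502 531 493 399 371 333]
220 [341 324 383 409 402 404 357 330]
221 [338 357 344 360 393 412 342 331]
4.4333 0.6294020753235915 0.0 [ 0.43938717 -0.08650655  0.02777498] [-2.54892028e+01  3.75000789e+01  1.15535124e+02 -9.89642367e-05
  2.69690147e+01 -1.15490223e+02] [ 0.00829461 -0.96097745  0.04104543]
```

View pics/s3.png

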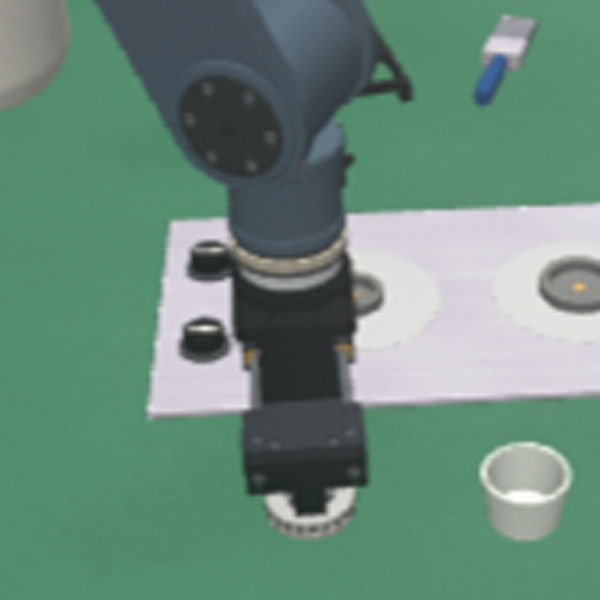

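The gap reached 55 mm with no contact, so the tips are above the crown's 24 mm top, higher than the reported TCP implies. I'll open, lower in small amounts while watching the force, and try again.

In the tool's units: 0.01 m is 0.02, 0.006 m is 0.012.

Request:
play_rows([
  [[0,0,0,0,0,0],[0,0,0,0,0,0],[0,0,0,0,0,0],[0,0,0,0,0,0],[0,0,0.006,0,0,0],[0,0,0.012,0,0,0],[0,0,0.02,0,0,0],[0,0,0.02,0,0,0]],
], fingers=0.08)

```text
time_s: 5.1
position: [0.439, -0.0864, 0.017]
tcp_rot: [[-1.0, 0.0, -0.001], [0.0, 1.0, 0.001], [0.001, 0.001, -1.0]]
force: [-0.3, 0.7, -0.1]
opening: 0.916
grasp_force: 0.0
```

Request:
play_rows([
  [[0,0,0,0,0,0],[0,0,0,0,0,0],[0,0,0,0,0,0],[0,0,0,0,0,0],[0,0,0,0,0,0],[0,0,0,0,0,0]],
], fingers=0.055)

```text
time_s: 5.6
position: [0.4395, -0.0865, 0.0179]
tcp_rot: [[-1.0, -0.0, 0.0], [-0.0, 1.0, -0.0], [-0.0, -0.0, -1.0]]
force: [0.2, -0.9, -0.1]
opening: 0.647
grasp_force: 0.0
```

Run:
```python
from m import *
from rig import bot
d=snap('side'); s=bot.read_state()
print(s['time_s'],s['opening']*87,s['grasp_force'],s['position'],s['force'])
g=cv2.cvtColor(d['frame'],cv2.COLOR_RGB2BGR)
cv2.imwrite('pics/s4.png',cv2.resize(g[180:240,180:240],(600,600),interpolation=2))
```

```text
5.65 55.933545589867634 0.0 [ 0.43942886 -0.08651487  0.01788163] [-0.35747482 -0.9190342  -0.76867544]
```

View pics/s4.png

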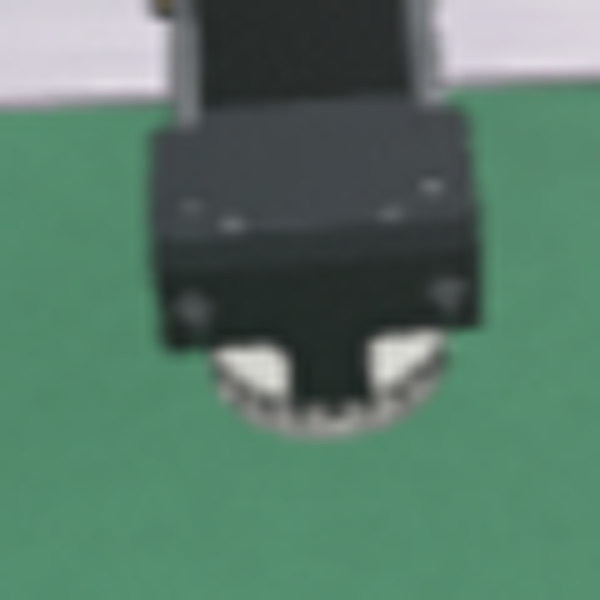

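The tip still clears the crown: its bottom edge is at row 221 and the ring's top still shows beside it. The image suggests the gripper sits about 25–30 mm higher than reported, so I'll open and lower another 10 mm.

In the tool's units: 0.01 m is 0.02, 0.006 m is 0.012.

Request:
play_rows([
  [[0,0,0,0,0,0],[0,0,0,0,0,0],[0,0,0,0,0,0],[0,0,0,0,0,0],[0,0,0.006,0,0,0],[0,0,0.012,0,0,0],[0,0,0.02,0,0,0],[0,0,0.02,0,0,0]],
], fingers=0.08)

```text
time_s: 6.32
position: [0.439, -0.0863, 0.0071]
tcp_rot: [[-1.0, -0.0, -0.001], [-0.0, 1.0, 0.001], [0.001, 0.001, -1.0]]
force: [0.0, 0.4, 0.9]
opening: 0.913
grasp_force: 0.0
```

Request:
play_rows([
  [[0,0,0,0,0,0],[0,0,0,0,0,0],[0,0,0,0,0,0],[0,0,0,0,0,0],[0,0,0,0,0,0],[0,0,0,0,0,0]],
], fingers=0.055)

```text
time_s: 6.82
position: [0.4397, -0.0867, 0.0079]
tcp_rot: [[-1.0, 0.0, 0.001], [0.0, 1.0, -0.0], [-0.001, -0.0, -1.0]]
force: [0.2, -0.9, -0.6]
opening: 0.689
grasp_force: 30.3
```

Run:
```python
from m import *
from rig import bot
d=snap('side'); s=bot.read_state()
print(s['time_s'],s['opening']*87,s['grasp_force'],s['position'],s['force'])
f=cv2.GaussianBlur(d['frame'],(0,0),.6).astype(float).sum(2)
for r in range(212,230): print(r,f[r,203:225:3].astype(int))
```

```text
6.8667 60.31828192998532 30.348993547959253 [ 0.43967256 -0.08666077  0.00788725] [ 0.31445188  0.04279055 -0.88189003]
212 [117 119 119 121 120 123 124 222]
213 [116 119 119 120 121 120 121 172]
214 [116 116 117 120 120 123 121 158]
215 [115 119 118 119 119 163 140 187]
216 [118 157 125 119 119 306 218 290]
217 [169 287 162 117 124 441 305 329]
218 [293 390 205 117 121 395 387 335]
219 [350 346 199 118 119 362 399 331]
220 [355 334 209 117 119 392 361 329]
221 [341 383 232 117 119 350 336 331]
222 [331 369 218 123 131 299 331 333]
223 [330 341 224 178 202 300 333 333]
224 [331 331 302 291 300 324 336 336]
225 [331 329 331 330 330 333 334 338]
226 [332 331 334 333 330 333 330 335]
227 [334 334 335 334 330 334 330 333]
228 [334 334 334 333 333 337 333 333]
229 [334 334 334 333 334 338 336 333]
```

The grip on the flange holds now: 30 N at a 60 mm gap. The image puts the tips at about 20 mm when the reported TCP z is 8 mm, so real tip z is reported TCP z plus about 12 mm, not minus 17. I'll use that figure, open, turn 90° to close along x, and lower 8.5 mm.

In the tool's units: 49 degrees is 0.2722.

Request:
play_rows([
  [[0,0,0,0,0,0],[0,0,0,0,0,0.0389],[0,0,0,0,0,0.0778],[0,0,0,0,0,0.1167],[0,0,0,0,0,0.1556],[0,0,0,0,0,0.1944],[0,0,0,0,0,0.2333],[0,0,0,0,0,0.2722]],
], fingers=0.08)

```text
time_s: 7.53
position: [0.4391, -0.0863, 0.0078]
tcp_rot: [[-0.652, 0.759, -0.0], [0.759, 0.652, 0.0], [0.001, -0.0, -1.0]]
force: [-0.1, 0.3, 0.0]
opening: 0.919
grasp_force: 0.0
```

In the tool's units: 0.0085 m is 0.017, 0.005 m is 0.01, 41 degrees is 0.2278.

Request:
play_rows([
  [[0,0,0,0,0,0.0389],[0,0,0,0,0,0.0778],[0,0,0,0,0,0.1167],[0,0,0,0,0,0.1556],[0,0,0.004,0,0,0.1944],[0,0,0.01,0,0,0.2278],[0,0,0.017,0,0,0.2278],[0,0,0.017,0,0,0.2278]],
])

```text
time_s: 8.2
position: [0.439, -0.0863, -0.0011]
tcp_rot: [[-0.003, 1.0, -0.001], [1.0, 0.003, 0.0], [0.0, -0.001, -1.0]]
force: [0.6, 0.4, -0.2]
opening: 0.92
grasp_force: 0.0
```

```bash
python3 go.py .4393 -.0867 -.0005 90
```

```text
t 8.2 [ 0.439  -0.0863 -0.0011] yaw 90.16 F [ 0.6  0.4 -0.2] op 80.1 j [-25.  41. 116.  -0.  23. -26.]
[-0.0004  0.0003 -0.0006] wz 0.16
```

Request:
play_rows([
  [[0,0,0,0,0,0],[0,0,0,0,0,0],[0,0,0,0,0,0],[0,0,0,0,0,0],[0,0,0,0,0,0],[0,0,0,0,0,0]],
], fingers=0.045)

```text
time_s: 8.7
position: [0.4394, -0.0865, -0.0006]
tcp_rot: [[-0.0, 1.0, 0.0], [1.0, 0.0, -0.0], [-0.0, 0.0, -1.0]]
force: [-0.5, -0.2, 0.5]
opening: 0.707
grasp_force: 30.0
```

```bash
python3 go.py
python3 - <<'E'
from m import *
d=snap('side');g=cv2.cvtColor(d['frame'],cv2.COLOR_RGB2BGR)
cv2.imwrite('pics/s5.png',cv2.resize(g[180:240,180:240],(600,600),interpolation=2))
E
```

```text
t 8.7 [ 0.4394 -0.0865 -0.0006] yaw 90.03 F [-0.5 -0.2  0.5] op 61.5 j [-25.  41. 116.  -0.  23. -26.]
```

View pics/s5.png

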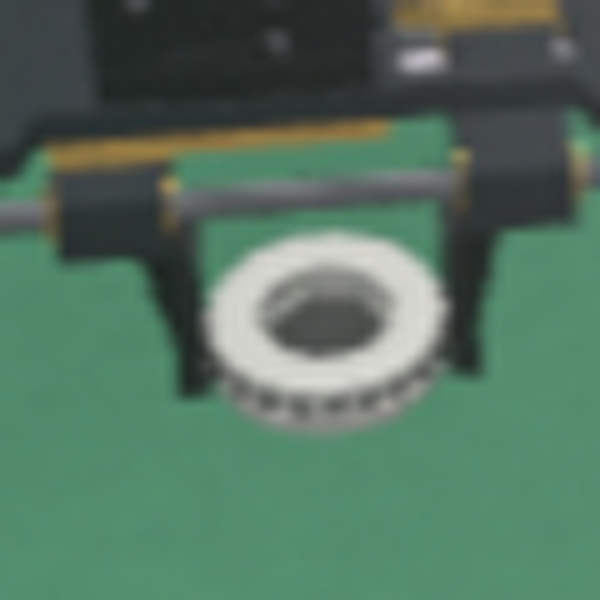

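The large crown is gripped along x at a 61.5 mm gap, with the thin fingertips showing at about (199,219) and (226.5,217). Next I'll compute their height.

```bash
python3 - <<'E'
from m import *
d=snap('side')
for x in(.4394-.034,.4394+.034):
  for z in(0,.005,.01,.015): print(x,z,[proj(d,[x,y,z]).round(2).tolist() for y in(-.096,-.0865)])
f=cv2.GaussianBlur(d['frame'],(0,0),.5).astype(float).sum(2)
for r in range(213,223): print(r,f[r,196:203].astype(int),f[r,223:231].astype(int))
for n in ['crown_large']:
    x=np.array([.4394,-.0865]); print(hull(d,n,*x,0)[:,0].max(0))
    print(f[219:227,212].astype(int))
E
python3 go.py .4394 -.0865 .09 90 .4856 .16 .09 90
```

```text
0.4054 0 [[199.76, 220.3], [199.68, 217.78]]
0.4054 0.005 [[199.6, 218.93], [199.52, 216.42]]
0.4054 0.01 [[199.45, 217.56], [199.37, 215.05]]
0.4054 0.015 [[199.29, 216.18], [199.22, 213.67]]
0.47340000000000004 0 [[225.68, 218.16], [225.42, 215.67]]
0.47340000000000004 0.005 [[225.61, 216.8], [225.35, 214.32]]
0.47340000000000004 0.01 [[225.53, 215.43], [225.28, 212.95]]
0.47340000000000004 0.015 [[225.46, 214.05], [225.2, 211.57]]
213 [261 173 126 149 288 490 602] [465 280 158 138 181 276 328 334]
214 [285 205 129 136 239 445 582] [372 229 162 135 168 268 329 337]
215 [309 236 139 131 188 333 502] [307 215 163 135 162 265 330 339]
216 [316 242 142 137 192 253 392] [325 275 190 150 171 266 329 338]
217 [317 244 141 129 167 219 319] [322 301 253 226 231 287 331 336]
218 [314 251 153 135 176 258 339] [339 328 321 315 316 327 336 335]
219 [318 273 202 198 233 290 339] [332 331 334 334 334 335 336 334]
220 [327 319 304 305 312 323 338] [328 331 331 331 335 336 338 340]
221 [332 333 330 329 329 331 331] [330 329 331 331 335 337 338 338]
222 [329 333 330 330 330 329 327] [328 331 333 333 337 334 333 336]
[224.18237 223.15381]
[477 369 389 397 371 341 332 331]
t 8.8 [ 0.4394 -0.0865 -0.0006] yaw 90.01 F [-0.1  0.2  1.5] op 61.3 j [-25.  41. 116.  -0.  23. -25.]
[ 0.      0.     -0.0906] wz 0.01
[ 0.2465  0.0463 -0.0906] wz 0.01
```

The tips are really at about 5–6 mm, which gives tip z = reported TCP z + about 6 mm. That matches the contact limits I found. They would foul the cup rim there, so I'll regrip 5 mm higher.

In the tool's units: -0.005 m is -0.01, -0.002 m is -0.004.

Request:
play_rows([
  [[0,0,0,0,0,0],[0,0,0,0,0,0],[0,0,-0.004,0,0,0],[0,0,-0.01,0,0,0],[0,0,-0.01,0,0,0]],
], fingers=0.068)

```text
time_s: 9.22
position: [0.4396, -0.0866, 0.0048]
tcp_rot: [[-0.0, 1.0, 0.001], [1.0, 0.0, -0.0], [-0.0, 0.001, -1.0]]
force: [-0.2, -0.7, -0.0]
opening: 0.783
grasp_force: 0.0
```

In the tool's units: -0.08 m is -0.16, -0.045 m is -0.09.

Request:
play_rows([
  [[0,0,0,0,0,0],[0,0,0,0,0,0],[0,0,0,0,0,0],[0,0,0,0,0,0],[0,0,-0.04,0,0,0],[0,0,-0.09,0,0,0],[0,0,-0.16,0,0,0],[0,0,-0.16,0,0,0]],
], fingers=0.045)

```text
time_s: 9.88
position: [0.4419, -0.0875, 0.0882]
tcp_rot: [[-0.0, 1.0, 0.008], [1.0, 0.0, -0.004], [-0.004, 0.008, -1.0]]
force: [0.4, -0.9, -1.2]
opening: 0.708
grasp_force: 30.0
```

```bash
python3 go.py .6755 .154 .09 90
python3 - <<'E'
from m import *
d=snap('side')
x,ar=np.array([.4394,-.0865]),0
print(hull(d,'crown_large',*x,.08)[:,0].max(0))
for k in range(3):
    x,ar=locate(d,'crown_large',*x,.08,.3); print(x,ar)
E
```

```text
t 9.88 [ 0.4419 -0.0875  0.0882] yaw 90.02 F [ 0.4 -0.9 -1.2] op 61.6 j [-25.  30. 114.   0.  36. -25.]
[ 0.2414  0.2337 -0.0009] wz 0.02
[222.90323 200.23363]
[ 0.44017648 -0.07323924] 1.5628065202031998
[ 0.4406823  -0.06328233] 1.6641924298229143
[ 0.44127002 -0.06122864] 1.7158114168269416
```

In the tool's units: 0.18 m is 0.36, 0.08 m is 0.16.

Request:
play_rows([
  [[0.02,0.02,0,0,0,0],[0.06,0.06,0,0,0,0],[0.11,0.11,0,0,0,0],[0.16,0.16,0,0,0,0],[0.21,0.21,0,0,0,0],[0.26,0.26,0,0,0,0],[0.31,0.31,0,0,0,0],[0.36,0.36,0,0,0,0]],
])

```text
time_s: 10.6
position: [0.6189, 0.095, 0.0819]
tcp_rot: [[-0.0, 1.0, -0.004], [1.0, 0.0, 0.0], [0.0, -0.004, -1.0]]
force: [-0.1, -0.9, -1.5]
opening: 0.707
grasp_force: 30.0
```

Request:
play_rows([
  [[0.04,0.04,0,0,0,0],[0.08,0.076,0.01,0,0,0],[0.11,0.102,0.03,0,0,0],[0.121,0.1122,0.06,0,0,0],[0.121,0.1122,0.08,0,0,0],[0.121,0.1122,0.086,0,0,0],[0.121,0.1122,0.086,0,0,0],[0.121,0.1122,0.086,0,0,0]],
])

```text
time_s: 11.27
position: [0.6743, 0.1531, 0.0404]
tcp_rot: [[0.001, 1.0, -0.002], [1.0, -0.001, -0.0], [-0.0, -0.002, -1.0]]
force: [-0.4, -0.2, -1.7]
opening: 0.708
grasp_force: 30.0
```

```bash
python3 go.py .6755 .154 .0138 90
python3 - <<'E'
from m import *
d=snap('side')
g=cv2.cvtColor(d['frame'],cv2.COLOR_RGB2BGR)
cv2.imwrite('pics/s6.png',cv2.resize(g[115:175,255:315],(600,600),interpolation=2))
E
```

```text
t 11.27 [0.6743 0.1531 0.0404] yaw 89.95 F [-0.4 -0.2 -1.7] op 61.6 j [ 4. 47. 78. -0. 54.  4.]
[0.0009 0.0012 0.0266] wz -0.05
```

View pics/s6.png

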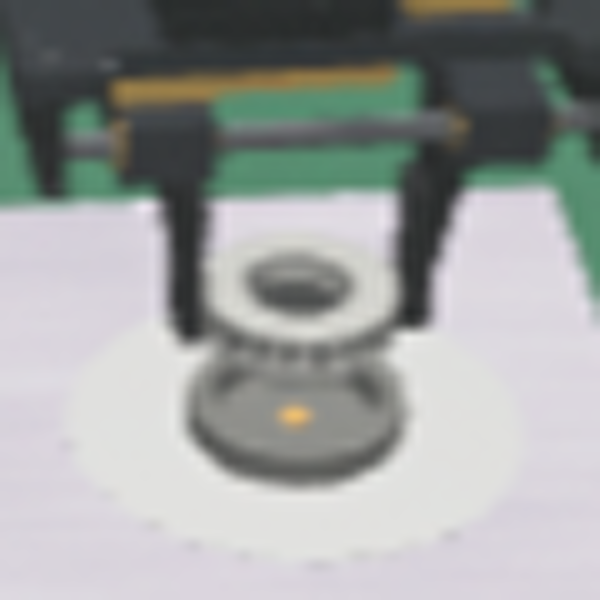

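The crown hovers over the large cup, with its hole near (285,143) and the cup's orange jet near (284.4,156.6). I'll use the held crown's known pose to correct the camera at this spot.

```bash
cat > vis.py <<'E'
from m import *
from rig import bot
def bias(n,zoff,cam='side',rd=None,save=None):
    """pixel offset observed-predicted of held crown's recess hole; TCP z - zoff = crown origin z"""
    d=snap(cam,save); s=bot.read_state(); p=s['position']; zt=p[2]-zoff+.024
    D={'crown_large':.034,'crown_small':.024}[n]
    pts=np.array([proj(d,[p[0]+D/2*np.cos(t),p[1]+D/2*np.sin(t),zt]) for t in a],np.float32); pc,_=cen(cv2.convexHull(pts))
    K=8; u0,v0=(pc-12).round().astype(int)
    c=cv2.resize(d['frame'][v0:v0+24,u0:u0+24].astype(np.float32).mean(2),None,fx=K,fy=K,interpolation=cv2.INTER_CUBIC)
    m=(c<170).astype(np.uint8); k,lab,st,ce=cv2.connectedComponentsWithStats(m)
    i=lab[int((pc[1]-v0+.5)*K),int((pc[0]-u0+.5)*K)]
    ar=st[i,4]/K/K; oc=(ce[i]+.5)/K-.5+[u0,v0]
    print(n,'pred',pc.round(2),'obs',oc.round(2),'area',ar.round(1),'pred',cen(cv2.convexHull(pts))[1].round(1),'bb',st[i,:4]/K)
    return d,oc-pc
E
python3 - <<'E'
from vis import *
d,b=bias('crown_large',.0048)
print(b, bot.read_state()['position'])
# cup spot & ring
for off in (0,1):
    q=np.array([284.004,156.139])-b*off; print('spot',ray(d,q,.008)[:2], ray(d,q,.010)[:2])
print('1px in y/z', proj(d,[.675,.154,.03])-proj(d,[.675,.155,.03]),proj(d,[.675,.154,.03])-proj(d,[.675,.154,.031]))
E
```

```text
Traceback (most recent call last):
  File "vis.py", line 13, in bias
    print(n,'pred',pc.round(2),'obs',oc.round(2),'area',ar.round(1),'pred',cen(cv2.convexHull(pts))[1].round(1),'bb',st[i,:4]/K)
                                                                           ^^^^^^^^^^^^^^^^^^^^^^^^^^^^^^^^^
AttributeError: 'float' object has no attribute 'round'
```

```bash
sed -i "s/cen(cv2.convexHull(pts))\[1\].round(1)/round(cen(cv2.convexHull(pts))[1],1)/" vis.py
python3 - <<'E'
from vis import *
d,b=bias('crown_large',.0048)
print(b, bot.read_state()['position'])
for off in (0,1):
    q=np.array([284.004,156.139])-b*off; print('spot',ray(d,q,.008)[:2], ray(d,q,.010)[:2])
print('1px in y/z', proj(d,[.675,.154,.03])-proj(d,[.675,.155,.03]),proj(d,[.675,.154,.03])-proj(d,[.675,.154,.031]))
E
```

```text
crown_large pred [284.95 141.99] obs [284.87 142.64] area 56.1 pred 53.0 bb [ 6.625 10.    11.5    6.25 ]
[-0.08602531  0.65465923] [0.67583922 0.15331985 0.04223056]
spot [0.67608299 0.15353722] [0.6754496  0.15077322]
spot [0.67701038 0.15702595] [0.67637442 0.1542523 ]
1px in y/z [0.05862793 0.18097383] [-0.01862935  0.26499418]
```

The top and side estimates, after correction, agree on a large-cup centre of about (0.676, 0.155). I'll shift there and lower until the skirt just enters, watching the force.

In the tool's units: 0.022 m is 0.044, 0.0017 m is 0.0034.

Request:
play_rows([
  [[0.0034,0.0004,0,0,0,0],[0.0034,0.0004,0.01,0,0,0],[0.0034,0.0004,0.022,0,0,0],[0.0034,0.0004,0.032,0,0,0],[0.0034,0.0004,0.038,0,0,0],[0.0034,0.0004,0.044,0,0,0],[0.0034,0.0004,0.044,0,0,0],[0.0034,0.0004,0.044,0,0,0]],
])

```text
time_s: 12.08
position: [0.6755, 0.1554, 0.0188]
tcp_rot: [[-0.0, 1.0, -0.001], [1.0, 0.0, -0.0], [-0.0, -0.001, -1.0]]
force: [-0.8, -1.6, -1.5]
opening: 0.707
grasp_force: 30.0
```

```bash
python3 go.py .676 .155 .0138 90
```

```text
t 12.08 [0.6755 0.1554 0.0188] yaw 90.01 F [-0.8 -1.6 -1.5] op 61.5 j [ 4. 49. 79. -0. 52.  4.]
[-0.0004  0.0005  0.005 ] wz 0.01
```

In the tool's units: 0.006 m is 0.012, 0.004 m is 0.008.

Request:
play_rows([
  [[0,0,0.004,0,0,0],[0,0,0.008,0,0,0],[0,0,0.012,0,0,0],[0,0,0.012,0,0,0],[0,0,0.012,0,0,0]],
])

```text
time_s: 12.5
position: [0.6764, 0.1554, 0.0136]
tcp_rot: [[-0.0, 1.0, 0.001], [1.0, 0.0, -0.0], [-0.0, 0.001, -1.0]]
force: [1.1, -2.6, -0.7]
opening: 0.705
grasp_force: 30.0
```

```bash
python3 go.py .676 .155 .0138 90
```

```text
t 12.5 [0.6764 0.1554 0.0136] yaw 90.0 F [ 1.1 -2.6 -0.7] op 61.4 j [ 4. 49. 79. -0. 52.  4.]
[-0.0004 -0.0004 -0.0002] wz 0.0
```

In the tool's units: -0.12 m is -0.24, -0.09 m is -0.18.

Request:
play_rows([
  [[0,0,0,0,0,0],[0,0,0,0,0,0],[0,0,0,0,0,0],[0,0,-0.02,0,0,0],[0,0,-0.06,0,0,0],[0,0,-0.12,0,0,0],[0,0,-0.18,0,0,0],[0,0,-0.24,0,0,0]],
], fingers=0.075)

```text
time_s: 13.17
position: [0.6752, 0.1562, 0.135]
tcp_rot: [[-0.0, 1.0, -0.001], [1.0, 0.0, 0.001], [0.001, -0.001, -1.0]]
force: [-0.5, 0.5, -0.5]
opening: 0.861
grasp_force: 0.0
```

```bash
python3 go.py .452 -.2306 .08 180
python3 - <<'E'
from m import *
d=snap('side');g=cv2.cvtColor(d['frame'],cv2.COLOR_RGB2BGR)
cv2.imwrite('pics/s7.png',cv2.resize(g[115:175,255:315],(600,600),interpolation=2))
E
```

```text
t 13.17 [0.6752 0.1562 0.135 ] yaw 90.01 F [-0.5  0.5 -0.5] op 74.9 j [ 4. 41. 75.  0. 64.  4.]
[-0.3868 -0.2232  0.0549] wz -89.99
```

View pics/s7.png

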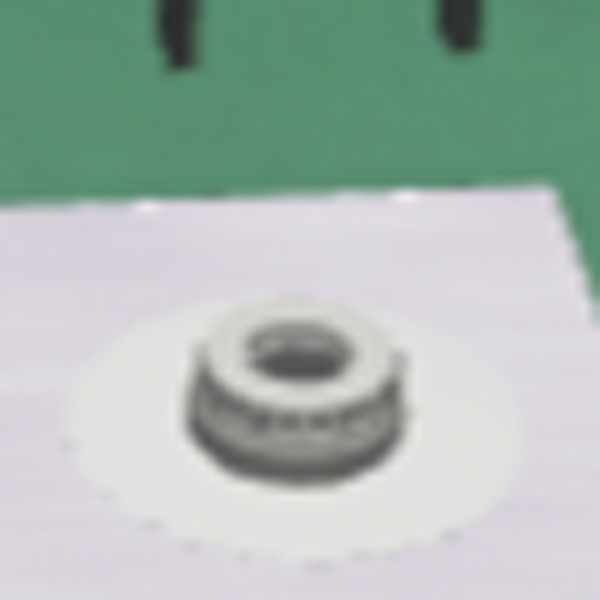

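The large crown sits level on its cup in the image at (285,152). Next is the small crown.

In the tool's units: -0.387 m is -0.774, -0.2232 m is -0.4464.

Request:
play_rows([
  [[-0.04,-0.024,0,0,0,0],[-0.774,-0.4464,0.04,0,0,0],[-0.774,-0.4464,0.04,0,0,0],[-0.774,-0.4464,0.04,0,0,0],[-0.774,-0.4464,0.04,0,0,0],[-0.774,-0.4464,0.04,0,0,0],[-0.774,-0.4464,0.04,0,0,0],[-0.774,-0.4464,0.04,0,0,0]],
])

```text
time_s: 13.88
position: [0.5175, -0.1178, 0.1202]
tcp_rot: [[-0.001, 1.0, 0.001], [1.0, 0.001, -0.0], [-0.0, 0.001, -1.0]]
force: [0.7, -0.1, 0.3]
opening: 0.863
grasp_force: 0.0
```

```bash
python3 go.py .4522 -.2303 .05 90
```

```text
t 13.88 [ 0.5175 -0.1178  0.1202] yaw 90.04 F [ 0.7 -0.1  0.3] op 75.1 j [-25.  31. 101.   0.  48. -25.]
[-0.1124 -0.0654  0.0702] wz 0.04
```

In the tool's units: -0.1124 m is -0.2248, -0.0654 m is -0.1308.

Request:
play_rows([
  [[-0.07,-0.04,0.02,0,0,0],[-0.14,-0.08,0.06,0,0,0],[-0.2,-0.116,0.1,0,0,0],[-0.2248,-0.1308,0.13,0,0,0],[-0.2248,-0.1308,0.14,0,0,0],[-0.2248,-0.1308,0.14,0,0,0],[-0.2248,-0.1308,0.14,0,0,0],[-0.2248,-0.1308,0.14,0,0,0]],
])

```text
time_s: 14.55
position: [0.4541, -0.2284, 0.0504]
tcp_rot: [[-0.002, 1.0, 0.001], [1.0, 0.002, -0.001], [-0.001, 0.001, -1.0]]
force: [-0.0, 0.7, 0.2]
opening: 0.86
grasp_force: 0.0
```

```bash
python3 go.py .4522 -.2303 .005 90
```

```text
t 14.55 [ 0.4541 -0.2284  0.0504] yaw 90.1 F [-0.   0.7  0.2] op 74.8 j [-39.  37. 106.   0.  37. -39.]
[-0.0019 -0.002   0.0454] wz 0.1
```

In the tool's units: 0.0453 m is 0.0906, 0.038 m is 0.076.

Request:
play_rows([
  [[-0.0036,-0.0036,0.02,0,0,0],[-0.0036,-0.0036,0.05,0,0,0],[-0.0036,-0.0036,0.076,0,0,0],[-0.0036,-0.0036,0.0906,0,0,0],[-0.0036,-0.0036,0.0906,0,0,0],[-0.0036,-0.0036,0.0906,0,0,0],[-0.0036,-0.0036,0.0906,0,0,0]],
])

```text
time_s: 15.13
position: [0.4516, -0.2309, 0.0046]
tcp_rot: [[-0.001, 1.0, 0.001], [1.0, 0.001, -0.001], [-0.001, 0.001, -1.0]]
force: [-0.8, 0.6, 0.0]
opening: 0.86
grasp_force: 0.0
```

```bash
python3 go.py .4522 -.2303 .005 90
```

```text
t 15.13 [ 0.4516 -0.2309  0.0046] yaw 90.04 F [-0.8  0.6  0. ] op 74.8 j [-40.  42. 107.   0.  31. -40.]
[ 0.0006  0.0006 -0.0004] wz 0.04
```

In the tool's units: 0.0004 m is 0.0008, -0.0003 m is -0.0006.

Request:
play_rows([
  [[0.0008,0.0008,-0.0006,0,0,0],[0.0008,0.0008,-0.0006,0,0,0],[0.0008,0.0008,-0.0006,0,0,0],[0.0008,0.0008,-0.0006,0,0,0],[0.0008,0.0008,-0.0006,0,0,0],[0.0008,0.0008,-0.0006,0,0,0],[0.0008,0.0008,-0.0006,0,0,0],[0.0008,0.0008,-0.0006,0,0,0]],
], fingers=0.03)

```text
time_s: 15.8
position: [0.4517, -0.2307, 0.0047]
tcp_rot: [[0.0, 1.0, 0.0], [1.0, -0.0, -0.0], [-0.0, 0.0, -1.0]]
force: [0.4, 0.4, 1.9]
opening: 0.492
grasp_force: 30.0
```

In the tool's units: -0.08 m is -0.16, 0.07 m is 0.14.

Request:
play_rows([
  [[0,0,0,0,0,0],[0,0,-0.02,0,0,0],[0,0,-0.06,0,0,0],[0,0,-0.11,0,0,0],[0,0,-0.16,0,0,0],[0.04,0,-0.16,0,0,0],[0.09,0.004,-0.16,0,0,0],[0.14,0.008,-0.16,0,0,0]],
])

```text
time_s: 16.47
position: [0.4557, -0.1604, 0.0857]
tcp_rot: [[0.002, 1.0, 0.001], [1.0, -0.002, -0.001], [-0.001, 0.001, -1.0]]
force: [0.4, 0.6, -0.7]
opening: 0.495
grasp_force: 30.0
```

```bash
python3 go.py .486 .162 .085 90
```

```text
t 16.47 [ 0.4557 -0.1604  0.0857] yaw 89.89 F [ 0.4  0.6 -0.7] op 43.0 j [-33.  32. 109.   0.  39. -33.]
[0.3225 0.0297 0.0005] wz -0.11
```

In the tool's units: 0.27 m is 0.54, 0.24 m is 0.48.

Request:
play_rows([
  [[0.06,0.006,0,0,0,0],[0.13,0.012,0,0,0,0],[0.2,0.018,0,0,0,0],[0.27,0.024,0,0,0,0],[0.34,0.03,0,0,0,0],[0.41,0.038,0,0,0,0],[0.48,0.044,0,0,0,0],[0.54,0.05,0,0,0,0]],
])

```text
time_s: 17.13
position: [0.48, 0.1116, 0.085]
tcp_rot: [[-0.001, 1.0, -0.0], [1.0, 0.001, 0.0], [0.0, -0.0, -1.0]]
force: [0.2, 0.3, -1.5]
opening: 0.501
grasp_force: 30.0
```

In the tool's units: 0.0525 m is 0.105, 0.052 m is 0.104.

Request:
play_rows([
  [[0.05,0.006,0,0,0,0],[0.086,0.0094,0.02,0,0,0],[0.104,0.0094,0.05,0,0,0],[0.105,0.0094,0.076,0,0,0],[0.105,0.0094,0.086,0,0,0],[0.105,0.0094,0.086,0,0,0],[0.105,0.0094,0.086,0,0,0],[0.105,0.0094,0.086,0,0,0]],
])

```text
time_s: 17.8
position: [0.4857, 0.1615, 0.0422]
tcp_rot: [[0.001, 1.0, 0.001], [1.0, -0.001, 0.0], [0.0, 0.001, -1.0]]
force: [-0.1, -0.2, -1.0]
opening: 0.494
grasp_force: 30.0
```

```bash
python3 go.py .486 .162 .0138 90
python3 - <<'E'
from vis import *
d,b=bias('crown_small',.0047)
print(b, bot.read_state()['position'])
x=np.array([.4858,.1578]); 
for off in (0,1):
    q=np.array([223.711,158.751])-b*off; print('spot',ray(d,q,.009)[:2])
h=proj(d,[*x,.018])-b; print('ring',ray(d,h,.018)[:2])
g=cv2.cvtColor(d['frame'],cv2.COLOR_RGB2BGR)
cv2.imwrite('pics/s8.png',cv2.resize(g[115:175,195:255],(600,600),interpolation=2))
E
```

```text
t 17.8 [0.4857 0.1615 0.0422] yaw 89.95 F [-0.1 -0.2 -1. ] op 43.0 j [  6.  38. 106.  -0.  36.   6.]
[0.0005 0.0003 0.0284] wz -0.05
crown_small pred [222.93 144.29] obs [222.89 145.02] area 29.1 pred 27.4 bb [ 8.375 11.25   8.     4.625]
[-0.04182928  0.72788394] [0.48587267 0.16146465 0.04230612]
spot [0.48594573 0.1595145 ]
spot [0.48633913 0.1633783 ]
ring [0.48619194 0.16166763]
```

View pics/s8.png

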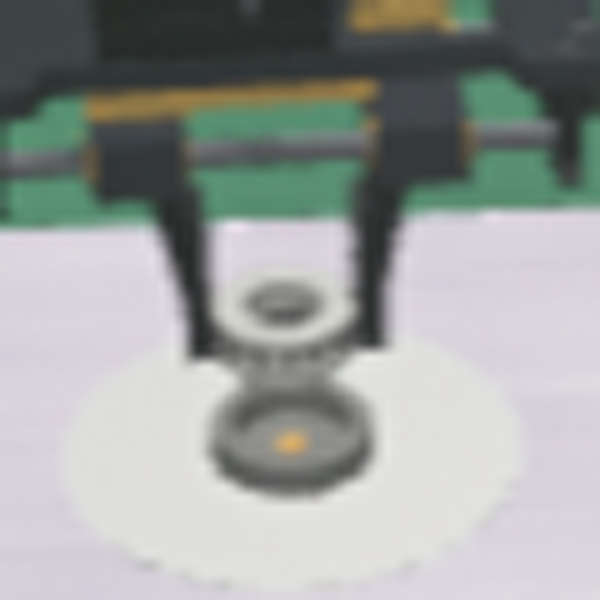

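The small crown is hovering over its cup, with its hole at (223,145) and the jet at (224,159). All estimates put the cup at about (0.4862, 0.1625).

In the tool's units: 0.022 m is 0.044, 0.001 m is 0.002.

Request:
play_rows([
  [[0.002,0.0006,0,0,0,0],[0.002,0.0006,0.01,0,0,0],[0.002,0.0006,0.022,0,0,0],[0.002,0.0006,0.032,0,0,0],[0.002,0.0006,0.038,0,0,0],[0.002,0.0006,0.044,0,0,0],[0.002,0.0006,0.044,0,0,0],[0.002,0.0006,0.044,0,0,0]],
])

```text
time_s: 18.52
position: [0.4854, 0.1629, 0.0192]
tcp_rot: [[0.0, 1.0, -0.001], [1.0, -0.0, -0.0], [-0.0, -0.001, -1.0]]
force: [0.7, -0.8, -0.4]
opening: 0.498
grasp_force: 30.0
```

```bash
python3 go.py .4862 .1625 .0138 90
```

```text
t 18.52 [0.4854 0.1629 0.0192] yaw 90.0 F [ 0.7 -0.8 -0.4] op 43.3 j [  6.  40. 106.   0.  33.   6.]
[-0.0004  0.0008  0.0054] wz -0.0
```

In the tool's units: 0.006 m is 0.012, 0.004 m is 0.008.

Request:
play_rows([
  [[0,0,0.004,0,0,0],[0,0,0.008,0,0,0],[0,0,0.012,0,0,0],[0,0,0.012,0,0,0],[0,0,0.012,0,0,0]],
])

```text
time_s: 18.93
position: [0.4857, 0.1629, 0.0137]
tcp_rot: [[-0.0, 1.0, 0.0], [1.0, 0.0, 0.0], [0.0, 0.0, -1.0]]
force: [-0.5, -0.1, 1.5]
opening: 0.496
grasp_force: 30.0
```

```bash
python3 go.py .4862 .1625 .0138 90
```

```text
t 18.93 [0.4857 0.1629 0.0137] yaw 90.01 F [-0.5 -0.1  1.5] op 43.1 j [  6.  41. 107.   0.  32.   6.]
[-0.0004  0.0005 -0.0001] wz 0.01
```

Request:
play_rows([
  [[0,0,0,0,0,0],[0,0,0,0,0,0],[0,0,0,0,0,0],[0,0,-0.02,0,0,0],[0,0,-0.06,0,0,0],[0,0,-0.12,0,0,0],[0,0,-0.18,0,0,0],[0,0,-0.24,0,0,0]],
], fingers=0.07)

```text
time_s: 19.6
position: [0.4851, 0.1628, 0.1352]
tcp_rot: [[0.0, 1.0, -0.001], [1.0, -0.0, -0.0], [-0.0, -0.001, -1.0]]
force: [0.8, -1.3, 0.0]
opening: 0.803
grasp_force: 0.0
```

```bash
python3 go.py .5912 -.372 .13 90
python3 - <<'E'
from m import *
d=snap('side');g=cv2.cvtColor(d['frame'],cv2.COLOR_RGB2BGR)
cv2.imwrite('pics/s9.png',cv2.resize(g[125:185,195:315],(800,400),interpolation=2))
E
```

```text
t 19.6 [0.4851 0.1628 0.1352] yaw 90.0 F [ 0.8 -1.3  0. ] op 69.8 j [  6.  28. 103.  -0.  49.   6.]
[-0.5348  0.1061  0.0051] wz -0.0
```

View pics/s9.png

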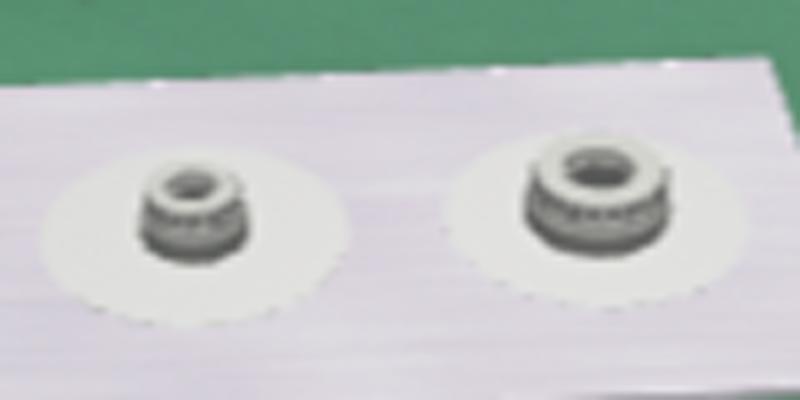

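Both crowns look seated and level, small at (224,157) and large at (285,152). The caps come next. I'll grip them along y, which fixes y exactly; both cameras already agree on x.

In the tool's units: -0.31 m is -0.62, -0.27 m is -0.54, -56 degrees is -0.3111.

Request:
play_rows([
  [[-0.06,0.012,0,0,0,-0.0389],[-0.14,0.028,0,0,0,-0.0778],[-0.22,0.044,0,0,0,-0.1167],[-0.3,0.06,0,0,0,-0.1556],[-0.38,0.076,0,0,0,-0.1944],[-0.46,0.092,0,0,0,-0.2333],[-0.54,0.108,0,0,0,-0.2722],[-0.62,0.124,0,0,0,-0.3111]],
], fingers=0.075)

```text
time_s: 20.32
position: [0.5441, -0.1317, 0.1341]
tcp_rot: [[-0.803, 0.596, 0.0], [0.596, 0.803, 0.0], [-0.0, 0.0, -1.0]]
force: [1.3, -0.6, -0.5]
opening: 0.862
grasp_force: 0.0
```

```bash
python3 go.py .5912 -.3715 .06 180
```

```text
t 20.32 [ 0.5441 -0.1317  0.1341] yaw 143.43 F [ 1.3 -0.6 -0.5] op 75.0 j [-25.  32.  96.   0.  52. -78.]
[-0.1807 -0.1645  0.0741] wz -36.57
```

In the tool's units: -0.17 m is -0.34, 0.06 m is 0.12, -34 degrees is -0.1889.

Request:
play_rows([
  [[-0.052,-0.048,0,0,0,-0.0389],[-0.104,-0.094,0,0,0,-0.0778],[-0.156,-0.142,0.02,0,0,-0.1167],[-0.208,-0.19,0.04,0,0,-0.1556],[-0.26,-0.236,0.06,0,0,-0.1889],[-0.31,-0.282,0.08,0,0,-0.1889],[-0.34,-0.31,0.1,0,0,-0.1889],[-0.34,-0.31,0.12,0,0,-0.1889]],
])

```text
time_s: 20.98
position: [0.5881, -0.3621, 0.0737]
tcp_rot: [[-0.998, 0.055, 0.004], [0.055, 0.998, -0.005], [-0.004, -0.005, -1.0]]
force: [0.2, 0.3, -0.1]
opening: 0.863
grasp_force: 0.0
```

Request:
play_rows([
  [[0,0,0,0,0,0],[0,0,0,0,0,0]],
])

```text
time_s: 21.15
position: [0.5859, -0.3544, 0.0727]
tcp_rot: [[-0.999, 0.051, -0.003], [0.051, 0.999, 0.003], [0.003, 0.003, -1.0]]
force: [1.3, 0.0, -0.6]
opening: 0.86
grasp_force: 0.0
```

```bash
python3 go.py .5911 -.3715 .0043 180
```

```text
t 21.15 [ 0.5859 -0.3544  0.0727] yaw 177.08 F [ 1.3  0.  -0.6] op 74.9 j [ -41.   44.   79.    0.   57. -128.]
[-0.0062 -0.017   0.0684] wz -2.92
```

In the tool's units: 0.042 m is 0.084, -0.017 m is -0.034, -2.9 degrees is -0.0161.

Request:
play_rows([
  [[-0.012,-0.034,0.02,0,0,-0.0161],[-0.012,-0.034,0.05,0,0,-0.0161],[-0.012,-0.034,0.076,0,0,-0.0161],[-0.012,-0.034,0.084,0,0,-0.0161],[-0.012,-0.034,0.084,0,0,-0.0161],[-0.012,-0.034,0.084,0,0,-0.0161],[-0.012,-0.034,0.084,0,0,-0.0161]],
])

```text
time_s: 21.73
position: [0.5927, -0.3729, 0.0324]
tcp_rot: [[-1.0, -0.001, 0.001], [-0.001, 1.0, -0.001], [-0.001, -0.001, -1.0]]
force: [1.0, 0.5, -1.1]
opening: 0.856
grasp_force: 0.0
```

```bash
python3 go.py .5911 -.3715 .0043 180
```

```text
t 21.73 [ 0.5927 -0.3729  0.0324] yaw -179.97 F [ 1.   0.5 -1.1] op 74.5 j [ -41.   48.   77.    0.   54. -131.]
[0.0016 0.0014 0.0281] wz 0.03
```

In the tool's units: 0.0275 m is 0.055, 0.0014 m is 0.0028.

Request:
play_rows([
  [[0.0028,0.0028,0.016,0,0,0],[0.0028,0.0028,0.036,0,0,0],[0.0028,0.0028,0.055,0,0,0],[0.0028,0.0028,0.055,0,0,0],[0.0028,0.0028,0.055,0,0,0],[0.0028,0.0028,0.055,0,0,0]],
])

```text
time_s: 22.23
position: [0.5907, -0.3719, 0.0036]
tcp_rot: [[-1.0, 0.0, -0.0], [0.0, 1.0, 0.0], [0.0, 0.0, -1.0]]
force: [0.4, -0.1, 0.2]
opening: 0.861
grasp_force: 0.0
```

```bash
python3 go.py .5911 -.3715 .0043 180
```

```text
t 22.23 [ 0.5907 -0.3719  0.0036] yaw 179.98 F [ 0.4 -0.1  0.2] op 74.9 j [ -41.   50.   78.   -0.   52. -131.]
[-0.0004  0.0004 -0.0007] wz -0.02
```

In the tool's units: -0.0007 m is -0.0014, -0.0004 m is -0.0008.

Request:
play_rows([
  [[-0.0008,0,-0.0014,0,0,0],[-0.0008,0,-0.0014,0,0,0],[-0.0008,0,-0.0014,0,0,0],[-0.0008,0,-0.0014,0,0,0],[-0.0008,0,-0.0014,0,0,0],[-0.0008,0,-0.0014,0,0,0],[-0.0008,0,-0.0014,0,0,0]],
], fingers=0.04)

```text
time_s: 22.82
position: [0.5915, -0.3721, 0.0052]
tcp_rot: [[-1.0, 0.0, 0.001], [0.0, 1.0, -0.001], [-0.001, -0.001, -1.0]]
force: [-0.4, -0.7, 3.4]
opening: 0.625
grasp_force: 30.0
```

In the tool's units: -0.1 m is -0.2, -0.09 m is -0.18.

Request:
play_rows([
  [[0,0,0,0,0,0],[0,0,-0.02,0,0,0],[0,0,-0.06,0,0,0],[0,0,-0.12,0,0,0],[0,0,-0.18,0,0,0],[0,0,-0.2,0,0,0],[0,0,-0.2,0,0,0],[0,0,-0.2,0,0,0]],
])

```text
time_s: 23.48
position: [0.591, -0.3716, 0.1047]
tcp_rot: [[-1.0, 0.0, -0.0], [0.0, 1.0, 0.0], [0.0, 0.0, -1.0]]
force: [0.4, 0.3, -1.4]
opening: 0.624
grasp_force: 30.0
```

```bash
python3 go.py .6762 .1554 .1043 180
```

```text
t 23.48 [ 0.591  -0.3716  0.1047] yaw 179.99 F [ 0.4  0.3 -1.4] op 54.3 j [ -41.   43.   76.    0.   61. -131.]
[-8.52e-02  5.27e-01  4.00e-04] wz -0.01
```

In the tool's units: 0.265 m is 0.53, 0.228 m is 0.456.

Request:
play_rows([
  [[-0.004,0.03,0,0,0,0],[-0.014,0.09,0,0,0,0],[-0.026,0.16,0,0,0,0],[-0.038,0.234,0,0,0,0],[-0.05,0.308,0,0,0,0],[-0.062,0.382,0,0,0,0],[-0.074,0.456,0,0,0,0],[-0.086,0.53,0,0,0,0]],
])

```text
time_s: 24.15
position: [0.6321, -0.1033, 0.1021]
tcp_rot: [[-1.0, 0.0, -0.005], [0.0, 1.0, 0.002], [0.005, 0.002, -1.0]]
force: [0.7, 0.0, -2.4]
opening: 0.63
grasp_force: 30.0
```

In the tool's units: 0.262 m is 0.524, 0.245 m is 0.49.

Request:
play_rows([
  [[-0.012,0.074,0,0,0,0],[-0.024,0.148,0,0,0,0],[-0.036,0.222,0,0,0,0],[-0.048,0.296,0,0,0,0],[-0.06,0.37,0,0,0,0],[-0.072,0.44,0,0,0,0],[-0.08,0.49,0,0,0,0],[-0.0844,0.524,0,0,0,0]],
])

```text
time_s: 24.82
position: [0.674, 0.1594, 0.102]
tcp_rot: [[-1.0, -0.003, -0.005], [-0.003, 1.0, 0.001], [0.005, 0.001, -1.0]]
force: [0.2, -0.4, -2.0]
opening: 0.628
grasp_force: 30.0
```

In the tool's units: 0.04 m is 0.08, 0.03 m is 0.06.

Request:
play_rows([
  [[0,0,0.03,0,0,0],[0,0,0.06,0,0,0],[0,0,0.08,0,0,0],[0,0,0.08,0,0,0],[0,0,0.08,0,0,0],[0,0,0.08,0,0,0]],
])

```text
time_s: 25.32
position: [0.6767, 0.1546, 0.0648]
tcp_rot: [[-1.0, 0.001, -0.0], [0.001, 1.0, -0.0], [0.0, -0.0, -1.0]]
force: [-0.8, 0.9, -2.2]
opening: 0.627
grasp_force: 30.0
```

```bash
python3 go.py .6761 .1554 .0295 180;python3 - <<'E'
from m import *
d=snap('side');g=cv2.cvtColor(d['frame'],cv2.COLOR_RGB2BGR)
cv2.imwrite('pics/s10.png',cv2.resize(g[105:165,255:315],(600,600),interpolation=2))
E
```

```text
t 25.32 [0.6767 0.1546 0.0648] yaw 179.94 F [-0.8  0.9 -2.2] op 54.5 j [  4.  45.  78.  -0.  57. -86.]
[0.0006 0.0008 0.0353] wz -0.06
```

View pics/s10.png

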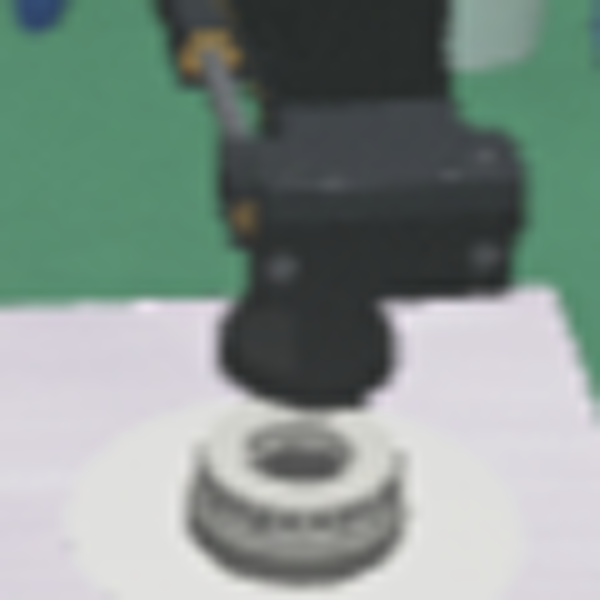

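The cap is held above the large crown at about (286,140). Its level is hard to judge by eye behind the finger, so I'll compare its outline with a level model.

```bash
cat > prof.py <<'E'
from m import *
from rig import bot
def prof(n,zo,dx=0,cam='side'):
    d=snap(cam); p=np.array(bot.read_state()['position']); print(p)
    h=hull(d,n,p[0]+dx,p[1],p[2]-zo); h2=hull(d,n,p[0]+dx,p[1],p[2]-zo)
    g=d['frame'].astype(float).sum(2)
    K=10;u0,u1=int(h[:,0,0].min())-1,int(h[:,0,0].max())+3
    pm=np.zeros((384*K,512*K),np.uint8); cv2.fillConvexPoly(pm,np.round((h+.5)*K).astype(np.int32),1)
    vm=int(cen(h)[0][1])
    for u in range(u0,u1):
        col=g[vm:vm+16,u]; top=col[:2].mean(); 
        k=np.argmax(col>230); ob=vm+k-1+(230-col[k-1])/(col[k]-col[k-1]) if k>0 else np.nan
        c=np.where(pm[:,u*K+K//2])[0]; print(u,'obs',round(ob,2),'pred',round(c.max()/K-.5,2) if len(c) else None)
E
python3 -c "
from prof import *
prof('cap_large',.0045)"
```

```text
[0.67726286 0.15468557 0.06566025]
275 obs nan pred None
276 obs nan pred None
277 obs nan pred 141.2
278 obs 141.71 pred 142.2
279 obs 142.64 pred 142.9
280 obs 143.2 pred 143.4
281 obs 143.64 pred 143.8
282 obs 144.03 pred 144.1
283 obs 144.24 pred 144.3
284 obs 144.72 pred 144.5
285 obs 145.02 pred 144.6
286 obs 144.88 pred 144.7
287 obs 144.91 pred 144.6
288 obs 144.9 pred 144.6
289 obs 144.78 pred 144.4
290 obs 144.56 pred 144.2
291 obs 143.82 pred 143.9
292 obs 143.03 pred 143.5
293 obs 141.81 pred 142.8
294 obs nan pred 141.9
295 obs nan pred None
296 obs nan pred None
```

In the tool's units: 0.031 m is 0.062, 0.0007 m is 0.0014.

Request:
play_rows([
  [[0.0014,0.0014,0.01,0,0,0],[0.0014,0.0014,0.024,0,0,0],[0.0014,0.0014,0.04,0,0,0],[0.0014,0.0014,0.052,0,0,0],[0.0014,0.0014,0.06,0,0,0],[0.0014,0.0014,0.062,0,0,0],[0.0014,0.0014,0.062,0,0,0],[0.0014,0.0014,0.062,0,0,0]],
])

```text
time_s: 26.08
position: [0.6759, 0.1558, 0.0336]
tcp_rot: [[-1.0, 0.0, -0.0], [0.0, 1.0, -0.0], [0.0, -0.0, -1.0]]
force: [-0.2, 1.0, -1.4]
opening: 0.624
grasp_force: 30.0
```

```bash
python3 go.py .6761 .1554 .0295 180
```

```text
t 26.08 [0.6759 0.1558 0.0336] yaw 179.99 F [-0.2  1.  -1.4] op 54.3 j [  4.  48.  78.  -0.  54. -86.]
[-0.0002 -0.0004  0.0041] wz -0.01
```

Request:
play_rows([
  [[0,0,0.004,0,0,0],[0,0,0.007,0,0,0],[0,0,0.009,0,0,0],[0,0,0.009,0,0,0],[0,0,0.009,0,0,0]],
])

```text
time_s: 26.5
position: [0.6761, 0.1558, 0.0301]
tcp_rot: [[-1.0, 0.0, 0.001], [0.0, 1.0, -0.0], [-0.001, -0.0, -1.0]]
force: [0.1, -0.6, 3.6]
opening: 0.628
grasp_force: 30.0
```

```bash
python3 go.py .6761 .1554 .0295 180
```

```text
t 26.5 [0.6761 0.1558 0.0301] yaw 179.99 F [ 0.1 -0.6  3.6] op 54.6 j [  4.  48.  78.  -0.  53. -86.]
[ 0.     -0.0004  0.0006] wz -0.01
```

In the tool's units: -0.1 m is -0.2, -0.01 m is -0.02.

Request:
play_rows([
  [[0,0,0,0,0,0],[0,0,0,0,0,0],[0,0,0,0,0,0],[0,0,-0.02,0,0,0],[0,0,-0.06,0,0,0],[0,0,-0.12,0,0,0],[0,0,-0.17,0,0,0],[0,0,-0.2,0,0,0]],
], fingers=0.07)

```text
time_s: 27.17
position: [0.6776, 0.1559, 0.133]
tcp_rot: [[-1.0, 0.0, 0.005], [0.0, 1.0, 0.0], [-0.005, 0.0, -1.0]]
force: [0.5, 0.1, 0.1]
opening: 0.8
grasp_force: 0.0
```

Request:
play_rows([
  [[0.016,-0.04,0,0,0,0],[0.046,-0.116,0,0,0,0],[0.076,-0.192,0,0,0,0],[0.106,-0.266,0,0,0,0],[0.136,-0.34,0,0,0,0],[0.166,-0.416,0,0,0,0],[0.196,-0.492,0,0,0,0],[0.226,-0.568,0,0,0,0]],
])

```text
time_s: 27.83
position: [0.5621, -0.1299, 0.13]
tcp_rot: [[-1.0, -0.0, 0.001], [-0.0, 1.0, -0.0], [-0.001, -0.0, -1.0]]
force: [-0.6, -0.4, 0.3]
opening: 0.803
grasp_force: 0.0
```

In the tool's units: -0.252 m is -0.504, -0.245 m is -0.49.

Request:
play_rows([
  [[0.03,-0.076,0,0,0,0],[0.06,-0.152,0,0,0,0],[0.09,-0.228,0,0,0,0],[0.12,-0.304,0,0,0,0],[0.15,-0.38,0,0,0,0],[0.18,-0.45,0.02,0,0,0],[0.204,-0.49,0.04,0,0,0],[0.218,-0.504,0.06,0,0,0]],
])

```text
time_s: 28.5
position: [0.4529, -0.3849, 0.0998]
tcp_rot: [[-1.0, 0.004, 0.002], [0.004, 1.0, -0.004], [-0.002, -0.004, -1.0]]
force: [1.2, 0.4, -0.3]
opening: 0.806
grasp_force: 0.0
```

Request:
play_rows([
  [[0,0,0,0,0,0],[0,0,0,0,0,0],[0,0,0,0,0,0]],
])

```text
time_s: 28.75
position: [0.4543, -0.3786, 0.0995]
tcp_rot: [[-1.0, -0.001, -0.0], [-0.001, 1.0, 0.001], [0.0, 0.001, -1.0]]
force: [0.3, 0.2, 0.6]
opening: 0.805
grasp_force: 0.0
```

```bash
python3 go.py .453 -.381 .0045 180
python3 - <<'E'
from m import *
for c in('top','side'):
    d=snap(c); x=np.array([.6761,.1555]); 
    for k in range(3): x,ar=locate(d,'cap_large',*x,.025,.6)
    print(c,x,ar,proj(d,[.6761,.1555,.0445]))
    print([(np.round(r['at'],4).tolist(),round(r['confidence'],2)) for r in finder.recognise(c,'cap_large')])
    print([(np.round(r['at'],4).tolist(),round(r['confidence'],2)) for r in finder.recognise(c,'cap_small')])
E
```

```text
t 28.75 [ 0.4543 -0.3786  0.0995] yaw -179.94 F [0.3 0.2 0.6] op 70.0 j [ -51.   36.   93.    0.   51. -141.]
[ 0.0013 -0.0025  0.095 ] wz 0.06
top [0.67508809 0.15683424] 0.9718981814966531 [184.59954538 142.84666015]
[([0.6718, 0.1556, 0.0468], 0.89)]
[]
side [0.67004834 0.14626839] 1.0986879175900595 [284.57686141 146.1547361 ]
[([0.6753, 0.1489, 0.0434], 0.55), ([0.6651, 0.1279, 0.0127], 0.55)]
[([0.4561, -0.3893, 0.0185], 0.59)]
```

In the tool's units: 0.0945 m is 0.189, 0.09 m is 0.18.

Request:
play_rows([
  [[0.002,-0.0044,0.04,0,0,0],[0.002,-0.0044,0.09,0,0,0],[0.002,-0.0044,0.13,0,0,0],[0.002,-0.0044,0.16,0,0,0],[0.002,-0.0044,0.18,0,0,0],[0.002,-0.0044,0.189,0,0,0],[0.002,-0.0044,0.189,0,0,0],[0.002,-0.0044,0.189,0,0,0]],
])

```text
time_s: 29.72
position: [0.4531, -0.3826, 0.0052]
tcp_rot: [[-1.0, -0.0, 0.001], [-0.0, 1.0, -0.001], [-0.001, -0.001, -1.0]]
force: [-0.7, -0.7, -0.5]
opening: 0.804
grasp_force: 0.0
```

```bash
python3 go.py .453 -.381 .0043 180
```

```text
t 29.72 [ 0.4531 -0.3826  0.0052] yaw -180.0 F [-0.7 -0.7 -0.5] op 69.9 j [ -51.   45.   95.   -0.   40. -141.]
[0.0001 0.0016 0.0009] wz 0.0
```

In the tool's units: 0.0012 m is 0.0024, 0.0008 m is 0.0016.

Request:
play_rows([
  [[0,0.0024,0.0016,0,0,0],[0,0.0024,0.0016,0,0,0],[0,0.0024,0.0016,0,0,0],[0,0.0024,0.0016,0,0,0],[0,0.0024,0.0016,0,0,0],[0,0.0024,0.0016,0,0,0],[0,0.0024,0.0016,0,0,0],[0,0.0024,0.0016,0,0,0]],
], fingers=0.025)

```text
time_s: 30.38
position: [0.4528, -0.3813, 0.0042]
tcp_rot: [[-1.0, 0.0, 0.0], [0.0, 1.0, -0.0], [-0.0, -0.0, -1.0]]
force: [-0.2, 0.8, 2.2]
opening: 0.444
grasp_force: 30.0
```

Request:
play_rows([
  [[0,0,0,0,0,0],[0,0,0,0,0,0]],
])

```text
time_s: 30.55
position: [0.4528, -0.3813, 0.0042]
tcp_rot: [[-1.0, 0.0, 0.0], [0.0, 1.0, -0.0], [-0.0, -0.0, -1.0]]
force: [-0.6, 0.1, 3.3]
opening: 0.446
grasp_force: 30.0
```

```bash
python3 go.py
```

```text
t 30.55 [ 0.4528 -0.3813  0.0042] yaw 179.99 F [-0.6  0.1  3.3] op 38.8 j [ -51.   45.   95.    0.   40. -141.]
```

In the tool's units: 0.13 m is 0.26, -0.1 m is -0.2.

Request:
play_rows([
  [[0,0,-0.02,0,0,0],[0,0,-0.06,0,0,0],[0,0,-0.12,0,0,0],[0,0.02,-0.18,0,0,0],[-0.004,0.06,-0.2,0,0,0],[-0.008,0.12,-0.2,0,0,0],[-0.012,0.19,-0.2,0,0,0],[-0.016,0.26,-0.2,0,0,0]],
])

```text
time_s: 31.22
position: [0.4607, -0.2505, 0.1048]
tcp_rot: [[-1.0, 0.002, 0.001], [0.002, 1.0, -0.001], [-0.001, -0.001, -1.0]]
force: [0.8, 0.6, -0.7]
opening: 0.441
grasp_force: 30.0
```

In the tool's units: 0.28 m is 0.56, -0.002 m is -0.004.

Request:
play_rows([
  [[-0.004,0.07,0,0,0,0],[-0.008,0.14,0,0,0,0],[-0.012,0.21,0,0,0,0],[-0.016,0.28,0,0,0,0],[-0.02,0.35,0,0,0,0],[-0.024,0.42,0,0,0,0],[-0.028,0.49,0,0,0,0],[-0.032,0.56,0,0,0,0]],
])

```text
time_s: 31.88
position: [0.4766, 0.0304, 0.1043]
tcp_rot: [[-1.0, 0.0, 0.0], [0.0, 1.0, -0.0], [-0.0, -0.0, -1.0]]
force: [0.8, 0.2, -0.6]
opening: 0.447
grasp_force: 30.0
```

In the tool's units: 0.1335 m is 0.267, 0.122 m is 0.244.

Request:
play_rows([
  [[-0.006,0.07,0,0,0,0],[-0.012,0.14,0,0,0,0],[-0.016,0.2,0,0,0,0],[-0.018,0.244,0,0,0,0],[-0.0182,0.267,0.02,0,0,0],[-0.0182,0.267,0.05,0,0,0],[-0.0182,0.267,0.076,0,0,0],[-0.0182,0.267,0.08,0,0,0]],
])

```text
time_s: 32.55
position: [0.4841, 0.1619, 0.0618]
tcp_rot: [[-1.0, -0.0, -0.005], [-0.0, 1.0, -0.001], [0.005, -0.001, -1.0]]
force: [-0.6, -0.1, -1.2]
opening: 0.44
grasp_force: 30.0
```

Request:
play_rows([
  [[0,0,0,0,0,0],[0,0,0,0,0,0],[0,0,0,0,0,0]],
])

```text
time_s: 32.8
position: [0.4864, 0.1618, 0.0644]
tcp_rot: [[-1.0, 0.001, 0.001], [0.001, 1.0, 0.0], [-0.001, 0.0, -1.0]]
force: [-0.0, -0.3, -0.8]
opening: 0.446
grasp_force: 30.0
```

```bash
python3 go.py .4859 .1628 .0292 180; python3 -c "
from prof import *
prof('cap_small',.0042)"
```

```text
t 32.8 [0.4864 0.1618 0.0644] yaw 179.94 F [-0.  -0.3 -0.8] op 38.8 j [  6.  36. 105.  -0.  39. -84.]
[0.0005 0.001  0.0352] wz -0.06
[0.48651197 0.16190896 0.0645237 ]
215 obs nan pred None
216 obs nan pred None
217 obs nan pred 144.1
218 obs 144.16 pred 144.9
219 obs 144.78 pred 145.4
220 obs 145.47 pred 145.7
221 obs 146.22 pred 146.1
222 obs 146.27 pred 146.3
223 obs 146.26 pred 146.4
224 obs 146.15 pred 146.3
225 obs 146.09 pred 146.0
226 obs 146.02 pred 145.6
227 obs 144.5 pred 145.2
228 obs 144.01 pred 144.7
229 obs nan pred 143.8
230 obs nan pred None
231 obs nan pred None
```

In the tool's units: 0.031 m is 0.062, 0.0009 m is 0.0018.

Request:
play_rows([
  [[0.001,0.0018,0.01,0,0,0],[0.001,0.0018,0.024,0,0,0],[0.001,0.0018,0.04,0,0,0],[0.001,0.0018,0.052,0,0,0],[0.001,0.0018,0.06,0,0,0],[0.001,0.0018,0.062,0,0,0],[0.001,0.0018,0.062,0,0,0],[0.001,0.0018,0.062,0,0,0]],
])

```text
time_s: 33.52
position: [0.4854, 0.1632, 0.0328]
tcp_rot: [[-1.0, 0.0, -0.0], [0.0, 1.0, -0.0], [0.0, -0.0, -1.0]]
force: [-0.4, 0.3, -0.3]
opening: 0.443
grasp_force: 30.0
```

```bash
python3 go.py .4859 .1628 .0292 180
```

```text
t 33.52 [0.4854 0.1632 0.0328] yaw 179.99 F [-0.4  0.3 -0.3] op 38.5 j [  6.  39. 106.   0.  35. -84.]
[-0.0005 -0.0004  0.0036] wz -0.01
```

In the tool's units: 0.0045 m is 0.009, 0.0035 m is 0.007.

Request:
play_rows([
  [[0,0,0.004,0,0,0],[0,0,0.007,0,0,0],[0,0,0.009,0,0,0],[0,0,0.009,0,0,0],[0,0,0.009,0,0,0]],
])

```text
time_s: 33.93
position: [0.4857, 0.1633, 0.0292]
tcp_rot: [[-1.0, 0.0, 0.001], [0.0, 1.0, 0.0], [-0.001, 0.0, -1.0]]
force: [-0.2, 0.3, 4.9]
opening: 0.441
grasp_force: 30.0
```

```bash
python3 go.py .4859 .1628 .0292 180
```

```text
t 33.93 [0.4857 0.1633 0.0292] yaw 180.0 F [-0.2  0.3  4.9] op 38.4 j [  6.  39. 106.  -0.  34. -84.]
[-0.0002 -0.0005 -0.    ] wz -0.0
```

Contact came at the expected height. I'll release, rise and pull clear to the side, then check.

In the tool's units: -0.12 m is -0.24, -0.085 m is -0.17.

Request:
play_rows([
  [[0,0,0,0,0,0],[0,0,0,0,0,0],[0,0,0,0,0,0],[0,0,-0.02,0,0,0],[0,0,-0.06,0,0,0],[0,0,-0.12,0,0,0],[0,0,-0.17,0,0,0],[0,0,-0.24,0,0,0]],
], fingers=0.06)

```text
time_s: 34.6
position: [0.484, 0.163, 0.1488]
tcp_rot: [[-1.0, 0.0, -0.004], [0.0, 1.0, -0.0], [0.004, -0.0, -1.0]]
force: [0.8, -0.4, -0.6]
opening: 0.685
grasp_force: 0.0
```

In the tool's units: -0.25 m is -0.5, -0.22 m is -0.44.

Request:
play_rows([
  [[0,-0.04,0,0,0,0],[0,-0.12,0,0,0,0],[0,-0.2,0,0,0,0],[0,-0.28,0,0,0,0],[0,-0.36,0,0,0,0],[0,-0.44,0,0,0,0],[0,-0.5,0,0,0,0],[0,-0.5,0,0,0,0]],
])

```text
time_s: 35.27
position: [0.4869, -0.0926, 0.1493]
tcp_rot: [[-1.0, 0.006, 0.003], [0.006, 1.0, -0.003], [-0.003, -0.003, -1.0]]
force: [1.2, -0.3, 1.0]
opening: 0.689
grasp_force: 0.0
```

In the tool's units: -0.2 m is -0.4, -0.18 m is -0.36.

Request:
play_rows([
  [[0,-0.06,0,0,0,0],[0,-0.14,0,0,0,0],[0,-0.22,0,0,0,0],[0,-0.3,0,0,0,0],[0,-0.36,0,0,0,0],[0,-0.4,0,0,0,0],[0,-0.4,0,0,0,0],[0,-0.4,0,0,0,0]],
])

```text
time_s: 35.93
position: [0.4851, -0.2869, 0.1485]
tcp_rot: [[-1.0, 0.002, -0.0], [0.002, 1.0, 0.001], [0.0, 0.001, -1.0]]
force: [0.8, 0.4, -0.2]
opening: 0.687
grasp_force: 0.0
```

```bash
python3 go.py
python3 - <<'E'
from m import *
s=snap('side');t=snap('top')
for n,x,y in(('cap_large',.6761,.1555),('cap_small',.4857,.163)):
    p=np.array([x,y])
    for k in range(3): p,ar=locate(t,n,*p,.025,.6)
    print(n,p,ar)
for n in('dip_cup','jar_lid'): print(n,[np.round(r['at'],4).tolist() for r in finder.recognise('top',n)])
g=cv2.cvtColor(s['frame'],cv2.COLOR_RGB2BGR);h=cv2.cvtColor(t['frame'],cv2.COLOR_RGB2BGR)
cv2.imwrite('pics/s11.png',np.vstack([cv2.resize(g[125:175,195:315],(720,300),interpolation=2),np.hstack([cv2.resize(h[126:166,168:208],(300,300),interpolation=2),cv2.resize(h[192:232,163:203],(300,300),interpolation=2),np.zeros((300,120,3),np.uint8)])]))
E
```

```text
t 35.93 [ 0.4851 -0.2869  0.1485] yaw 179.88 F [ 0.8  0.4 -0.2] op 59.8 j [ -42.   31.   95.    0.   55. -132.]
cap_large [0.67508809 0.15683424] 0.9718981814966531
cap_small [0.48518469 0.16309985] 1.0016559047467435
dip_cup [[0.5909, -0.107, 0.0059], [0.5874, -0.2479, 0.0195]]
jar_lid [[0.585, -0.248, 0.0212]]
```

View pics/s11.png

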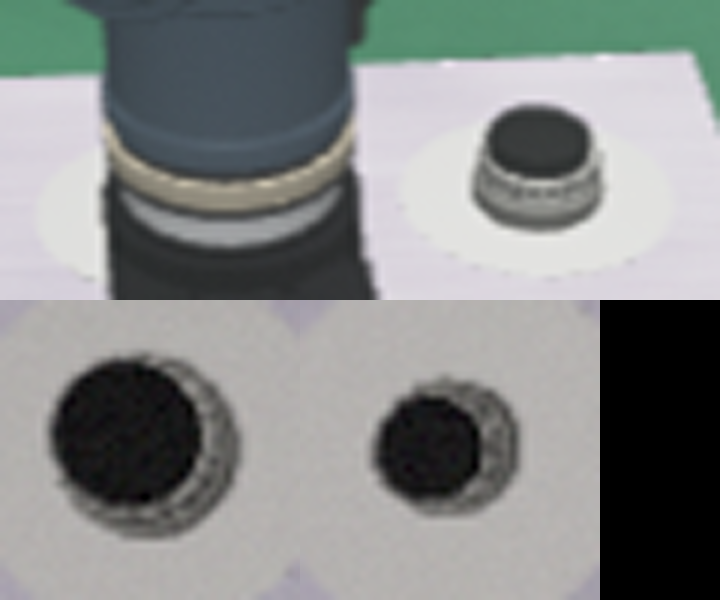

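From above, both caps are centred, and the large one is level in the side view at (285,150). The arm hides the small one from the side, so I'll move it aside and check both heights numerically.

In the tool's units: 0.17 m is 0.34, 0.15 m is 0.3.

Request:
play_rows([
  [[0.04,-0.01,0,0,0,0],[0.11,-0.03,0,0,0,0],[0.18,-0.05,0,0,0,0],[0.24,-0.07,0,0,0,0],[0.3,-0.08,0,0,0,0],[0.34,-0.09,0,0,0,0],[0.34,-0.09,0,0,0,0],[0.34,-0.09,0,0,0,0]],
])

```text
time_s: 36.8
position: [0.3151, -0.331, 0.1487]
tcp_rot: [[-1.0, 0.001, 0.0], [0.001, 1.0, 0.0], [-0.0, 0.0, -1.0]]
force: [1.1, 0.2, -0.5]
opening: 0.693
grasp_force: 0.0
```

Run:
```python
from m import *
d=snap('side'); g=d['frame'].astype(float).sum(2)
for n,x,y in(('cap_large',.6763,.1556),('cap_small',.4858,.163)):
    h=hull(d,n,x,y,.025)[:,0]; c=cen(h[:,None])[0]; print(n,'pred hull',h.min(0),h.max(0),c)
    u,v=c.round().astype(int); r=13
    w=g[v-r:v+r,u-r:u+r]; m=cv2.resize(w.astype(np.float32),None,fx=8,fy=8,interpolation=2)<260
    k,lab,st,ce=cv2.connectedComponentsWithStats(m.astype(np.uint8)); i=lab[r*8,r*8]
    q=st[i]/8; print(' obs box',q[0]+u-r-.5,q[1]+v-r-.5,q[0]+q[2]+u-r-.5,q[1]+q[3]+v-r-.5,'area',st[i,4]/64,'pred',cen(h[:,None])[1],'cen',ce[i]/8+[u-r,v-r]-.5)
    mu=cv2.moments((lab==i).astype(np.uint8),True); print(' tilt img',np.degrees(.5*np.arctan2(2*mu['mu11'],mu['mu20']-mu['mu02'])))
    mh=cv2.moments(h[:,None]); print(' pred',np.degrees(.5*np.arctan2(2*mh['mu11'],mh['mu20']-mh['mu02'])))
    print(w[:,r-1:r+1].mean(1).astype(int))
```

```text
cap_large pred hull [275.45627 141.68266] [293.59915 154.3788 ] [284.51161316 148.05787394]
 obs box 276.0 142.875 292.5 154.125 area 151.484375 pred 187.2538154895883 cen [284.22800413 148.41074007]
 tilt img 3.7197506958786235
 pred 3.3024989718440474
[647 668 668 664 661 662 661 458 236 177 182 186 188 188 190 190 188 173
 158 236 543 425 376 441 425 402]
cap_small pred hull [216.61494 145.47356] [229.76091 155.76773] [223.19954818 150.57275577]
 obs box 217.375 146.5 229.25 155.25 area 83.5 pred 109.51867810357362 cen [223.09908308 150.93518432]
 tilt img -2.6934514926145305
 pred -1.7369931754300778
[643 649 651 646 646 652 657 655 434 225 172 178 180 184 182 171 156 206
 451 382 357 424 420 392 306 296]
```

Both caps match the seated, level model: heights agree within about 1 mm and tilt within 1°. I'm handing in.

```bash
python3 -c "
from rig import bot
print(bot.hand_in())"
```

```text
the job is handed in; nothing more can be done
None
```

The job is handed in at about 37 s: both crowns went in first and then each cap on its crown, all checked as seated and level, and the dip cup and jar lid were left untouched.

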